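# Crack a sealed sample cell open under the humidity probe

### The arm

A 6-joint arm with a two-finger parallel gripper is mounted at the origin on a cart in front of the work surface, level with it; the furniture and walls round the work are solid. World frame = base frame: x ahead of the robot, y to its left, z up, the work surface at z = 0. Lengths are in m, angles in rad, forces in N, time in s.
With the tool pointing down it reaches from about 0.425 to 0.95 m from the base axis. Payload 3.5 kg.
Tool frame: the origin (TCP) lies at the very end of the fingers, on their centre line; the grasp point (between the pads) lies 19 mm behind it; y points along the fingers, z is the direction in which the jaws open and shut, and the axes are right-handed (so a half turn about y gives the same grasp; the last joint's range is limited). The gripper opens to 85 mm and grips with 20 to 120 N. Pads are 22 mm wide; open, the fingers measure 114 mm over their backs; the gripper's body (76 mm by 85 mm) begins 54 mm behind the grasp point. The pads swing forward as they close: fully open they stand 13 mm farther back than shut.
Start: joints at [-1.377, 0.286, 1.577, -0, 1.279, -0.15], TCP at [0.228, -0.635, 0.231] pointing down, gripper open.
Joint ranges: [-2.77, 2.77], [-0.9, 2.22], [0.21, 2.48], [-1.53, 4.67], [0.24, 2.81], [-2.84, 2.84]. Speed limits (rad/s): [2.79, 2.79, 3.14, 3.14, 3.14, 3.14].

### API

Orientations are given as a unit quaternion [x, y, z, w].
In Python, from plant import ctrl gives the robot as it stands. The module is installed in compiled form; this text tells all that it offers.
- The arm moves only by the tool jog_arm, never from a script. Its argument "deltas" is a list of rows, each a list of 3 entries, a list of its own where there are three numbers: the turn, a rotation vector about the tool's x, y, z in rad, then the shift along the tool's x, y, z in m, then the opening, from 0 (shut) to 1 (fully open). In form: [[[wx, wy, wz], [dx, dy, dz], gripper], ...]. A call has 1 to 10 rows; each row is the pose to reach, as a shift and turn from the pose measured when the call began, along the tool's axes at that moment; what a row does not reach only later rows make up. A row lasts 1/12 s, in which the tool goes at most 41.7 mm and 7.16 degrees, less where a joint would pass 70% of its speed; a pose out of reach is approached as far as the arm can. A call with a gripper value outside its range is refused whole. The fingers move at their own pace and stop on an object; "force" is the grip in N (left out, the last holds). Time passes only in rows, so rows that repeat a pose let the fingers close. It gives the time, the measured TCP pose, the force and the opening at its end, in the units of the state.
- ctrl.get_state(): the state, without advancing time (a new reading comes with each control period).
- ctrl.read_camera(name): name is "side" or "top" or "wrist"; returns a dict with "pixels" (400x640x3 uint8, blue, green, red), "range_z" (400x640 float32, m along the optical axis (not along the pixel's ray), 0 where there is no reading), "fx", "fy", "cx", "cy" (pixels), "T" (4x4, takes a point from camera to world coordinates); the wrist camera has in their place "mount" (4x4, takes a point from camera to tool coordinates, whose origin is the TCP and whose axes are the tool frame's). Camera axes: x right, y up, looking along -z (the intrinsics and any distortion apply to the point x, -y, -z); pixel columns grow to the right and rows downward; lengths in m; the calibration is good to about 2 mm. A picture is of the moment at which its call begins: read the wrist's pose just before it.
- ctrl.sign_off(): hands the job in, once; it reports no verdict.
The state is a dict: "time": time; "qpos": joint angles; "dq": joint speeds; "joint_efforts": joint torques, N m; "eef_pos": TCP position; "tcp_rot": TCP orientation; "contact_force": force on the tool from outside, world axes, zero at the start; "wrist_torque": the same for the moment, N m; "opening": opening from 0.0 (shut) to 1.0 (fully open).
Only numpy, scipy, OpenCV 4.12 (cv2) and the standard library are available. Lean on these libraries where they do the work, as an engineer would, in place of code of your own. Each camera call takes 0.05 s, during which the arm holds its last target.

### The job

Check the humidity in the blue sample cell: slide the stage by its black knob until the fixed probe's tip stands over the white reference disc, leave it there for two seconds to zero the probe, then slide it on until the tip stands over the blue mark beside the blue cell, both lids still shut. With the stage staying on that mark, pull the blue lid up by its tab until it breaks free of its sticky seal, without letting it fly wide open, and finish while still holding it slightly open in the gripper, the tab raised about 12 mm, so that the probe can sniff the gap. Leave the amber cell sealed, do not knock the probe, and leave the other things on the desk alone.

Things in the scene. Friction and masses are not known exactly. Their poses are not given: they have to be found in the camera images.
- stage_base: Grey base plate of a manual cross-slide stage, 158 x 250 mm, fixed on the desk. Origin on the desk under the plate's middle; x points away from the robot at yaw 0, y left, z up. A saddle slides on it along x, and on that the carrier along y, without turning: a dark grey block 98 x 168 mm, top face 68 mm above the desk, with two cells under clear hinged lids (blue tab left, amber tab right).
- stage_x (a joint): The saddle's slide along the base's x, in m, -0.04 to 0.04 (hard stops), 0 = middle, grows away from the robot. The slide stays where it is left and takes about 4 N to move.
- carrier (a joint): The carrier's slide along the base's y, in m, -0.045 to 0.045 (hard stops), 0 = middle, grows to the left. The slide stays where it is left and takes about 4 N to move.
- knob (a point): Grip point on the axis of the upright fluted black knob on a bracket at the carrier's right-hand side, for pushing the carrier about in x and y. Knob diameter 16 mm, from 58 to 97 mm above the desk, this point at 80 mm; bracket top at 50 mm. The nearest lid edge is 50 mm to its left.
- probe_tip (a point): The pointed end of the fixed humidity probe (white stem, dark point), 81 mm above the desk, 13 mm above the block's top face and 5 mm above the lids. The stem, 17 mm thick, slants up and away from the robot (base +x) at 41 degrees from vertical, to a clamp 143 mm high on a post behind the carrier.
- reference_mark (a point): Centre of the white reference disc (14 mm across, thin black rim) on the block's top face, behind the two lids. The tip is over it when within 6 mm of this point horizontally.
- blue_mark (a point): Centre of the blue disc (10 mm across, thin black rim) on the block's top face, just left of the blue lid. The tip is over it when within 5 mm of this point horizontally.
- blue_tab (a point): Middle of the blue lid's tab: an upright fin 10 mm thick (base y), 24 mm long (x), 25 mm high, at the end of a 10 mm wide bar sticking out from the lid towards the robot. Lid shut: this point 88 mm above the desk, fin top 100, bar underside 70; free below down to 16 mm. The hinge axis runs along base y, 105 mm behind this point (+x) and 14.5 mm below it. An alike amber tab is 72 mm to the right.
- blue_lid (a joint): Angle of the blue lid (clear, 54 x 50 x 6 mm), 0 = shut on its gasket, grows as the tab goes up (0.115 = tab about 12 mm up), to 1.0. The seal is sticky: it breaks at about 18 N upward at the tab, some 3 mm up, then about 7 N closes the lid, so it snaps shut when let go. A gripper that stays upright instead of turning with the lid needs up to 27 N. Opening past 0.32 spoils the check.
- amber_lid (a joint): Opening angle of the amber lid, the right-hand one; stays 0 = shut.
- probe: The fixed humidity probe with its clamp and bar; origin as stage_base. Not to be touched.
- marker_black: Black and white marker pen, 17 x 135 x 16 mm, lying loose near the front edge; a bystander.
- lab_notebook: Dark blue notebook, 105 x 152 x 14 mm, loose at the left front; a bystander.
- pipette_1000: White pipette with blue plunger, 237 mm long, 37 mm wide, 29 mm high, lying loose at the left; a bystander.
- spare_plate: White 96-well plate, 85 x 128 x 14 mm, loose at the right; a bystander.

How it is judged:
By the outcome, as a careful person would: the job done as asked, in the order asked, and still so for the second after the job is handed in, while the arm keeps its last pose, push and grip.
It also fails if it takes over 58 s, if anything falls off the work surface, if the arm or the gripper's body presses on something with over 40 N, if the wrist force passes 120 N, or if a joint passes its speed limit or range.

## Working session

There is one attempt and no reset: what is moved stays moved. The work goes in short steps, Python scripts to look and compute and a tool call to move; the robot and the scene stay as the last step left them, time stands still between calls to the robot, and variables do not carry over. Pictures are saved under pics/ and viewed, and the job is handed in when it is done.

Besides the shell and the picture viewer there is one more tool, called after "Emit:" in YAML: its name, and indented under it one key for each argument. jog_arm: Moves the arm, as the interface text tells. Its arguments: {"type":"object","properties":{"deltas":{"type":"array","items":{"type":"array"}},"force":{"type":"number"}},"required":["deltas"]}

```bash
mkdir -p pics; cat > h.py <<'E'
import numpy as np, cv2
from plant import ctrl
def world(cam,u,v,T=None,z=None):
    T=cam['T'] if T is None else T
    d=np.array([(u-cam['cx'])/cam['fx'],-(v-cam['cy'])/cam['fy'],-1.0])
    if z is None:
        r=cam['range_z'][int(round(v)),int(round(u))]
        p=d*r
        return T[:3,:3]@p+T[:3,3]
    D=T[:3,:3]@d; o=T[:3,3]
    return o+D*(z-o[2])/D[2]
def project(cam,P,T=None):
    T=cam['T'] if T is None else T
    p=T[:3,:3].T@(np.array(P)-T[:3,3])
    return cam['cx']+cam['fx']*p[0]/-p[2], cam['cy']-cam['fy']*p[1]/-p[2]
E
python3 - <<'E'
from h import *
import pickle
s=ctrl.get_state(); print(s)
for n in ['top','side']:
    c=ctrl.read_camera(n); print(n,c.keys(),c['fx'],c['fy'],c['cx'],c['cy'],c.get('T'))
    cv2.imwrite(f'pics/{n}0.png',c['pixels']); pickle.dump(c,open(f'{n}0.pkl','wb'))
E
```

```text
{'time': 0.0, 'qpos': array([-1.37700670e+00,  2.87153569e-01,  1.57820562e+00, -2.81026035e-05,
        1.27856060e+00, -1.49960028e-01]), 'dq': array([-0.00039598, -0.00110189, -0.0019859 , -0.00113307,  0.00153797,
        0.00070146]), 'joint_efforts': array([ 2.96744065e-04, -4.05983591e+01, -2.92620850e+01, -1.72602759e-04,
        5.74538775e-03,  1.28985343e-05]), 'eef_pos': array([ 0.22740658, -0.63483868,  0.22993973]), 'tcp_rot': array([-0.12096666,  0.69750956, -0.69586484,  0.12091158]), 'contact_force': array([-0.06347053,  0.75668253, -0.03105013]), 'wrist_torque': array([-0.02052868, -0.01426679,  0.01400115]), 'opening': 1.0003836766944123}
top dict_keys(['pixels', 'range_z', 'fx', 'fy', 'cx', 'cy', 'T']) 447.98442239358906 447.98442239358906 324.91594401863205 191.98564740265144 [[ 0.02037637  0.99750472 -0.06759545  0.41088451]
 [-0.99974768  0.02096816  0.00805686 -0.07107046]
 [ 0.00945411  0.06741422  0.99768028  1.30837729]
 [ 0.          0.          0.          1.        ]]
side dict_keys(['pixels', 'range_z', 'fx', 'fy', 'cx', 'cy', 'T']) 369.56485510600515 369.56485510600515 321.33327495333225 199.9546968592487 [[-0.91179482  0.15640058 -0.37969601  0.10657129]
 [-0.41064185 -0.34306982  0.84479368  0.7840596 ]
 [ 0.00186398  0.92619758  0.37703391  0.48951955]
 [ 0.          0.          0.          1.        ]]
```

View pics/top0.png

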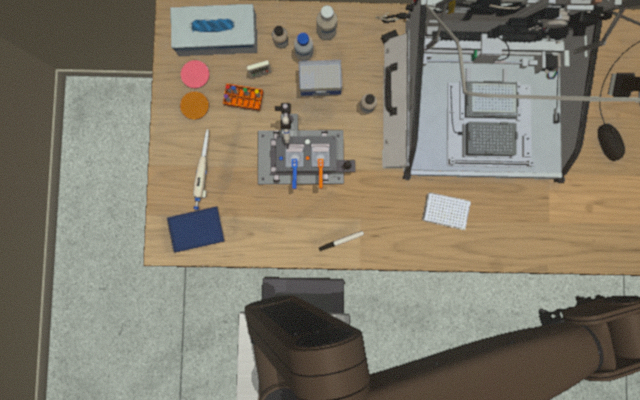

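View pics/side0.png

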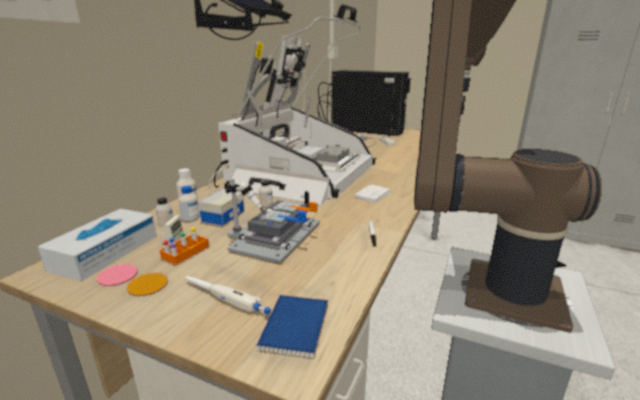

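The top view shows the stage at about (300,157), with the blue tab at about (295,175), the amber tab at (320,175) and the knob at (348,166). The arm is well off to the right. I'll zoom in next.

```bash
python3 - <<'E'
from h import *
import pickle
c=pickle.load(open('top0.pkl','rb'))
im=c['pixels'][95:200,245:365]; cv2.imwrite('pics/topz.png',cv2.resize(im,None,fx=6,fy=5.7,interpolation=cv2.INTER_CUBIC))
s=pickle.load(open('side0.pkl','rb'))
im=s['pixels'][170:270,215:335]; cv2.imwrite('pics/sidez.png',cv2.resize(im,None,fx=6,fy=5.7,interpolation=cv2.INTER_CUBIC))
for u,v in [(300,160),(258,132),(343,132),(343,184),(258,184),(349,166),(295,175),(320,175),(262,150)]:
    print(u,v,world(c,u,v).round(4))
print(project(c,[0,0,0]))
E
```

```text
300 160 [ 0.5814 -0.0103  0.0778]
258 132 [0.6691 0.1167 0.0182]
343 132 [ 0.6784 -0.1315 -0.0007]
343 184 [ 0.524  -0.1341  0.0007]
258 184 [ 5.189e-01  1.147e-01 -5.000e-04]
349 166 [ 0.57   -0.1472  0.0598]
295 175 [0.5399 0.0027 0.0736]
320 175 [ 0.5416 -0.0665  0.0716]
262 150 [0.6163 0.1033 0.0195]
(np.float64(292.71343622310263), np.float64(366.188769335879))
```

View pics/topz.png

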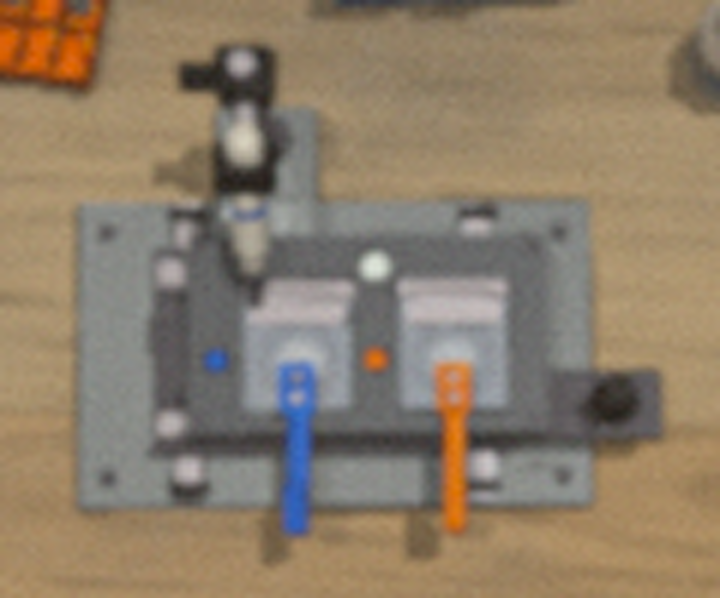

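View pics/sidez.png

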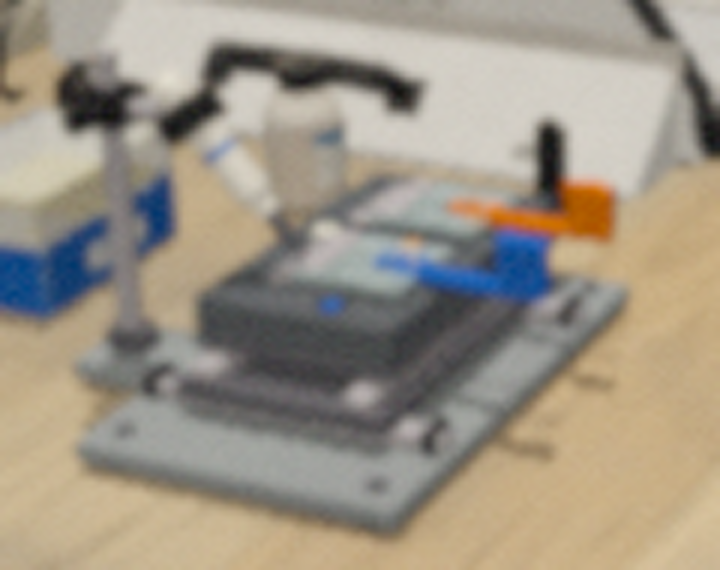

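The zooms show the probe tip at about (257,298) in zoom pixels, the white disc at (375,265), the blue mark at (216,360), the knob top at (612,398) and the blue fin at about (296,515).

```bash
python3 - <<'E'
from h import *
import pickle
c=pickle.load(open('top0.pkl','rb'))
def w(x,y,z): return world(c,245+(x+.5)/6-.5,95+(y+.5)/5.7-.5,z=z)
for n,x,y,z in [('tip',257,300,.081),('ref',375,265,.068),('blue',216,360,.068),('knob',612,395,.097),('fin front',296,530,.1),('finA',456,528,.1),('amb mark',375,360,.068),
 ('bFL',80,505,.016),('bFR',592,505,.016),('bBL',80,205,.016),('bBR',588,203,.016)]:
    print(n,w(x,y,z).round(4))
s=ctrl.get_state()
from scipy.spatial.transform import Rotation as R
print(R.from_quat(s['tcp_rot']).as_matrix().round(3))
E
```

```text
tip [0.6158 0.0251 0.081 ]
ref [ 0.6365 -0.0283  0.068 ]
blue [0.588  0.0444 0.068 ]
knob [ 0.5709 -0.1383  0.097 ]
fin front [0.503  0.0032 0.1   ]
finA [ 0.5054 -0.0688  0.1   ]
amb mark [ 0.5896 -0.0294  0.068 ]
bFL [0.5199 0.1127 0.016 ]
bFR [ 0.5251 -0.1341  0.016 ]
bBL [0.6738 0.1174 0.016 ]
bBR [ 0.6803 -0.1294  0.016 ]
[[-0.941 -0.     0.337]
 [-0.337  0.002 -0.941]
 [-0.    -1.    -0.002]]
```

```bash
python3 - <<'E'
from h import *
import pickle
c=pickle.load(open('top0.pkl','rb'))
for v in (100,140,160,170,175,180):
    for u in (370,385,395,405,412,430,480,560): print(world(c,u,v).round(3),end=' ')
    print()
from scipy.spatial.transform import Rotation as R
s=ctrl.get_state(); M=R.from_quat(s['tcp_rot']).as_matrix()
def rel(P,yaw):
    # z axis dir angle=yaw, y down
    z=np.array([np.cos(yaw),np.sin(yaw),0]); y=np.array([0,0,-1.]); x=np.cross(y,z)
    G=np.stack([x,y,z],1)
    print(R.from_matrix(M.T@G).as_rotvec().round(4),(M.T@(np.array(P)-s['eef_pos'])).round(4))
rel([.50,-.138,.2],.024); rel([.571,-.138,.17],.024)
E
```

```text
[ 0.752 -0.201  0.088] [ 0.76  -0.246  0.061] [ 0.764 -0.276  0.051] [ 0.757 -0.3    0.077] [ 0.741 -0.308  0.135] [ 0.763 -0.374  0.061] [ 0.753 -0.499  0.109] [ 0.771 -0.743  0.063] 
[ 0.656 -0.212 -0.001] [ 0.653 -0.253  0.022] [ 0.648 -0.277  0.052] [ 0.645 -0.302  0.071] [ 0.632 -0.307  0.141] [ 0.649 -0.375  0.059] [ 0.64  -0.494  0.123] [ 0.658 -0.745  0.056] 
[ 0.597 -0.212 -0.   ] [ 0.595 -0.254  0.021] [ 0.591 -0.278  0.049] [ 0.588 -0.302  0.073] [ 0.585 -0.316  0.099] [ 0.592 -0.375  0.06 ] [ 0.59  -0.505  0.09 ] [ 0.6   -0.743  0.058] 
[ 0.567 -0.213  0.002] [ 0.568 -0.257  0.003] [ 0.569 -0.287 -0.004] [ 0.562 -0.304  0.064] [ 0.562 -0.324  0.063] [ 0.563 -0.373  0.066] [ 0.567 -0.517  0.058] [ 0.571 -0.742  0.06 ] 
[ 0.552 -0.213  0.001] [ 0.554 -0.258 -0.003] [ 0.554 -0.287  0.   ] [ 0.548 -0.305  0.056] [ 0.555 -0.337 -0.002] [ 0.554 -0.384  0.022] [ 0.553 -0.518  0.055] [ 0.556 -0.738  0.067] 
[ 0.537 -0.213  0.003] [ 0.539 -0.257 -0.001] [ 0.539 -0.286  0.003] [ 0.539 -0.316  0.003] [ 0.54  -0.337  0.   ] [ 0.541 -0.389  0.004] [ 0.544 -0.537  0.001] [ 0.544 -0.746  0.051] 
[ 0.0017 -1.251  -0.0016] [-0.4241  0.031  -0.3759]
[ 0.0017 -1.251  -0.0016] [-0.4909  0.061  -0.3519]
```

Emit:
jog_arm:
  deltas:
    - [[0,-0.125,0],[-0.04,0.003,-0.036],0.6]
    - [[0,-0.25,0],[-0.08,0.006,-0.072],0.6]
    - [[0,-0.375,0],[-0.12,0.009,-0.108],0.6]
    - [[0,-0.5,0],[-0.16,0.012,-0.144],0.6]
    - [[0,-0.6,0],[-0.2,0.014,-0.18],0.6]
    - [[0,-0.7,0],[-0.23,0.016,-0.2],0.6]
    - [[0,-0.8,0],[-0.26,0.018,-0.23],0.6]
    - [[0,-0.9,0],[-0.29,0.02,-0.26],0.6]
    - [[0,-1.0,0],[-0.32,0.022,-0.28],0.6]
    - [[0,-1.1,0],[-0.35,0.024,-0.31],0.6]

```text
time: 0.93
eef_pos: [0.4281, -0.2688, 0.2089]
tcp_rot: [-0.468, 0.53, -0.529, 0.469]
contact_force: [0.9, -0.2, -0.7]
opening: 0.6
```

```bash
cat >> h.py <<'E'
from scipy.spatial.transform import Rotation as R
def rel(P,yaw,tilt=0):
    s=ctrl.get_state(); M=R.from_quat(s['tcp_rot']).as_matrix()
    z=np.array([np.cos(yaw),np.sin(yaw),0]); y=np.array([0,0,-1.]); x=np.cross(y,z)
    G=np.stack([x,y,z],1)
    print('t',s['time'],'pos',s['eef_pos'].round(4),'F',s['contact_force'].round(1),'op',round(s['opening'],3),'q',s['qpos'].round(2))
    print('turn',R.from_matrix(M.T@G).as_rotvec().round(4),'shift',(M.T@(np.array(P)-s['eef_pos'])).round(4))
def wrist(name):
    s=ctrl.get_state(); c=ctrl.read_camera('wrist')
    T=np.eye(4); T[:3,:3]=R.from_quat(s['tcp_rot']).as_matrix(); T[:3,3]=s['eef_pos']
    c['T']=T@c['mount']; cv2.imwrite(f'pics/{name}.png',c['pixels'])
    import pickle; pickle.dump(c,open(name+'.pkl','wb')); return c
E
python3 -c "
from h import *
rel([.50,-.138,.2],.024)"
```

```text
t 0.9333 pos [ 0.4281 -0.2688  0.2089] F [ 0.9 -0.2 -0.7] op 0.6 q [-0.76 -0.07  2.01  0.    1.21 -0.64]
turn [ 0.0006 -0.1464 -0.0023] shift [-0.1386  0.0092  0.0554]
```

Emit:
jog_arm:
  deltas:
    - [[0,-0.07,0],[-0.037,0.002,0.015],0.6]
    - [[0,-0.146,-0.002],[-0.074,0.004,0.03],0.6]
    - [[0,-0.146,-0.002],[-0.11,0.006,0.043],0.6]
    - [[0,-0.146,-0.002],[-0.139,0.009,0.055],0.6]
    - [[0,-0.146,-0.002],[-0.139,0.009,0.055],0.6]
    - [[0,-0.146,-0.002],[-0.139,0.009,0.055],0.6]

```text
time: 1.43
eef_pos: [0.4997, -0.1359, 0.1995]
tcp_rot: [0.507, -0.494, 0.493, -0.506]
contact_force: [-0.5, -0.2, -0.9]
opening: 0.596
```

```bash
python3 -c "
from h import *
rel([.571,-.138,.15],.024)
c=wrist('w1'); print(c['mount'].round(4),c['fx'],c['cx'],c['cy'])"
```

```text
t 1.4333 pos [ 0.4997 -0.1359  0.1995] F [-0.5 -0.2 -0.9] op 0.596 q [-0.46 -0.03  1.99 -0.    1.19 -0.49]
turn [ 0.0019  0.0032 -0.0006] shift [0.004  0.0494 0.0713]
[[-8.000e-04 -9.546e-01 -2.978e-01 -7.560e-02]
 [ 2.000e-04  2.978e-01 -9.546e-01 -1.424e-01]
 [ 1.000e+00 -8.000e-04 -0.000e+00  4.000e-04]
 [ 0.000e+00  0.000e+00  0.000e+00  1.000e+00]] 340.3533506735571 318.8335820125113 199.03234167567123
```

View pics/w1.png

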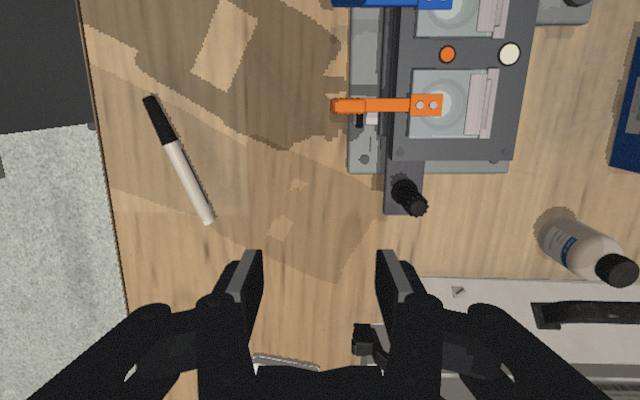

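The wrist view shows the knob top at about (417,206), the white disc at (509,54), the amber mark at (447,54), and the amber fin at about (350,105).

```bash
python3 -c "
from h import *;import pickle
c=pickle.load(open('w1.pkl','rb'))
for n,u,v,z in [('knob',417,206,.097),('ref',509,54,.068),('amb',447,54,.068),('finA front',331,105,.1),('finAend',366,105,.1),('knobbase',398,184,.058)]: print(n,world(c,u,v,z=z).round(4), world(c,u,v).round(4))
"
```

```text
knob [ 0.5745 -0.1401  0.097 ] [ 0.5744 -0.14    0.0971]
ref [ 0.6383 -0.0288  0.068 ] [ 0.6372 -0.029   0.07  ]
amb [ 0.5922 -0.0301  0.068 ] [ 0.5912 -0.0304  0.0712]
finA front [ 0.5064 -0.068   0.1   ] [ 0.5064 -0.0681  0.0986]
finAend [ 0.5303 -0.0674  0.1   ] [ 0.5336 -0.0681  0.0755]
knobbase [ 0.568  -0.1333  0.058 ] [ 0.5685 -0.1339  0.0557]
```

Emit:
jog_arm:
  deltas:
    - [[0,0,0],[0.003,0.02,0.036],0.6]
    - [[0,0,0],[0.005,0.04,0.073],0.6]
    - [[0,0,0],[0.005,0.07,0.073],0.6]
    - [[0,0,0],[0.005,0.1,0.073],0.6]
    - [[0,0,0],[0.005,0.137,0.073],0.6]
    - [[0,0,0],[0.005,0.137,0.073],0.6]
    - [[0,0,0],[0.005,0.137,0.073],0.6]

```text
time: 2.07
eef_pos: [0.57, -0.1408, 0.0603]
tcp_rot: [0.507, -0.497, 0.492, -0.505]
contact_force: [0.3, 0.7, 0.1]
opening: 0.599
```

```bash
python3 -c "
from h import *
rel([.573,-.139,.061],.024)
c=wrist('w2')"
```

```text
t 2.0667 pos [ 0.57   -0.1408  0.0603] F [0.3 0.7 0.1] op 0.599 q [-0.41  0.3   1.9  -0.    0.95 -0.44]
turn [ 0.0073 -0.0009 -0.0027] shift [-0.0018 -0.0007  0.003 ]
```

View pics/w2.png

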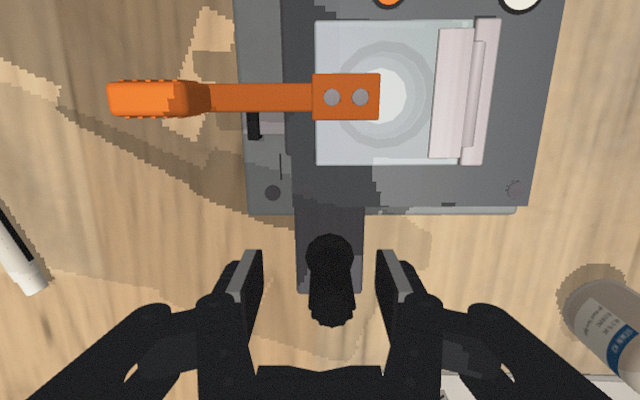

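The knob stands between the fingers at about (331,290). Closing.

Emit:
jog_arm:
  deltas:
    - [[0,0,0],[-0.001,0,0.003],0.0]
    - [[0,0,0],[-0.001,0,0.003],0.0]
    - [[0,0,0],[-0.001,0,0.003],0.0]
    - [[0,0,0],[-0.001,0,0.003],0.0]
    - [[0,0,0],[-0.001,0,0.003],0.0]
    - [[0,0,0],[-0.001,0,0.003],0.0]
    - [[0,0,0],[-0.001,0,0.003],0.0]
    - [[0,0,0],[-0.001,0,0.003],0.0]
  force: 50

```text
time: 2.78
eef_pos: [0.5765, -0.1415, 0.0663]
tcp_rot: [0.506, -0.493, 0.495, -0.506]
contact_force: [-2.7, -1.6, 5.1]
opening: 0.17
```

```bash
python3 - <<'E'
from h import *
import pickle
rel([.573,-.139,.061],.024)
c=wrist('w3')
c=ctrl.read_camera('top');pickle.dump(c,open('t3.pkl','wb'))
im=c['pixels'][95:200,245:365]; cv2.imwrite('pics/t3.png',cv2.resize(im,None,fx=6,fy=5.7,interpolation=cv2.INTER_CUBIC))
c=ctrl.read_camera('side');pickle.dump(c,open('s3.pkl','wb'))
im=c['pixels'][170:270,215:335]; cv2.imwrite('pics/s3.png',cv2.resize(im,None,fx=6,fy=5.7,interpolation=cv2.INTER_CUBIC))
E
```

```text
t 2.7833 pos [ 0.5765 -0.1415  0.0663] F [-2.7 -1.6  5.1] op 0.17 q [-0.41  0.3   1.89 -0.    0.95 -0.43]
turn [-0.0014  0.      0.0025] shift [-0.0026  0.0053 -0.0035]
```

View pics/w3.png

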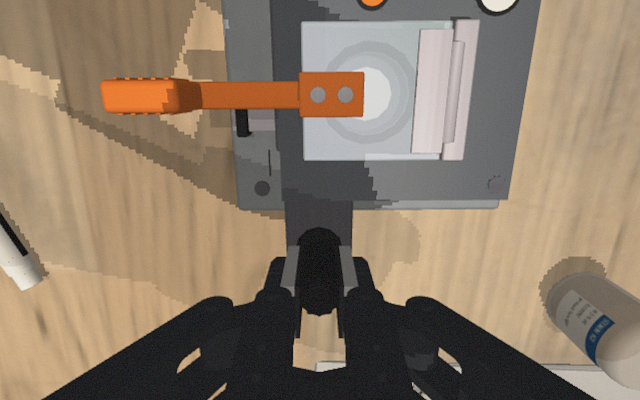

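View pics/t3.png

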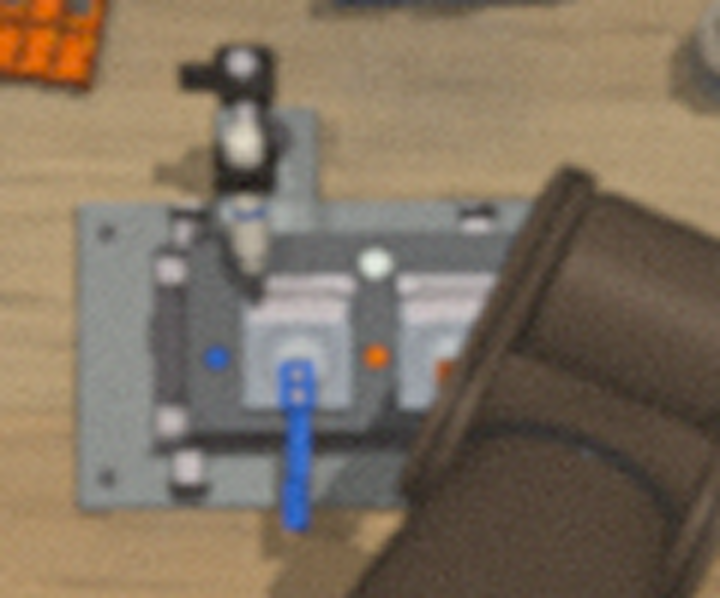

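View pics/s3.png

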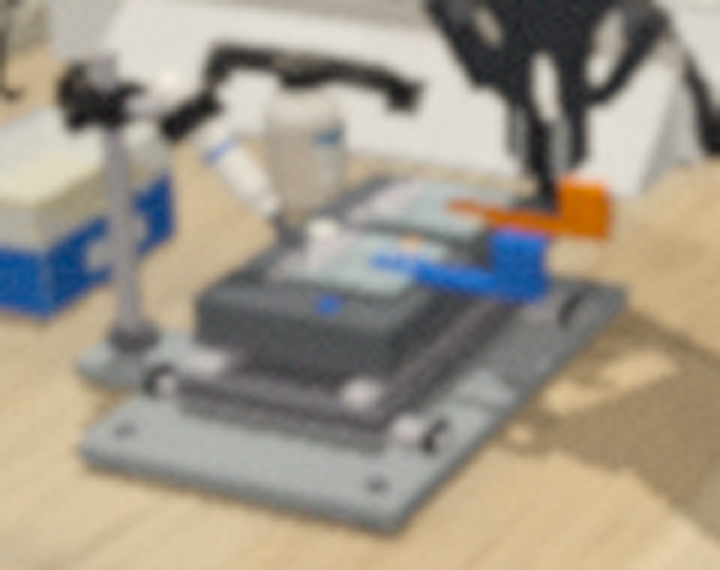

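The knob is gripped (opening 0.17). In the top zoom the disc is at (375,263), the blue mark at (216,356) and the tip at about (257,298). I'll triangulate with both cameras.

```bash
python3 - <<'E'
from h import *
import pickle
c=pickle.load(open('t3.pkl','rb'));s=pickle.load(open('s3.pkl','rb'))
a=cv2.resize(c['pixels'][125:165,270:315],None,fx=14,fy=14,interpolation=cv2.INTER_CUBIC)
b=cv2.resize(s['pixels'][190:230,245:295],None,fx=14,fy=14,interpolation=cv2.INTER_CUBIC)
a=cv2.convertScaleAbs(a,alpha=1.5,beta=0);b=cv2.convertScaleAbs(b,alpha=1.5,beta=0)
cv2.imwrite('pics/ta.png',a);cv2.imwrite('pics/sb.png',b)
E
```

```text
(no output)
```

View pics/ta.png

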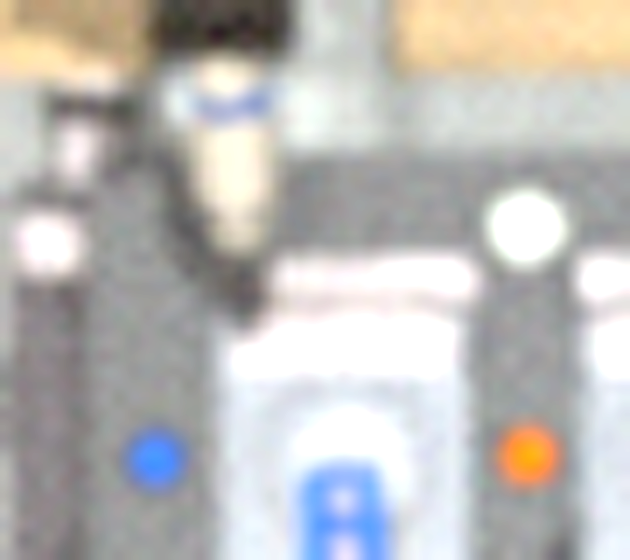

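View pics/sb.png

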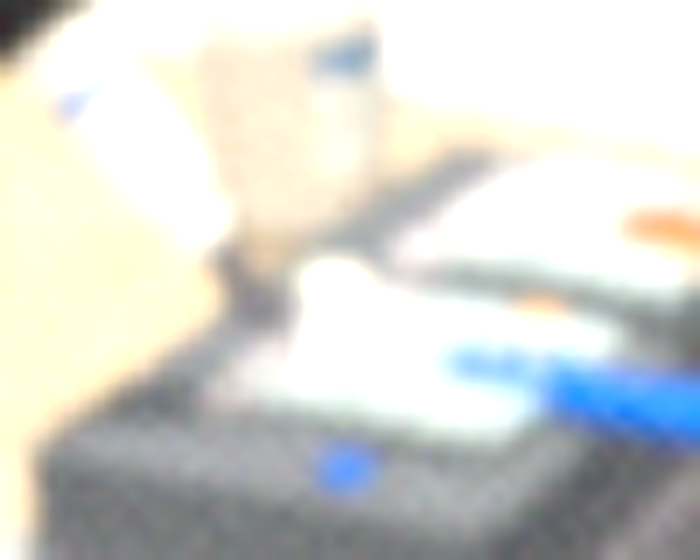

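In the top crop the tip is at about (245,318), the disc at (526,227) and the blue mark at (156,460). In the side crop the tip is at about (270,312) and the blue mark at (345,468).

```bash
python3 - <<'E'
from h import *
import pickle
c=pickle.load(open('t3.pkl','rb'));s=pickle.load(open('s3.pkl','rb'))
T=lambda x,y,z:world(c,270+(x+.5)/14-.5,125+(y+.5)/14-.5,z=z).round(4)
S=lambda x,y,z:world(s,245+(x+.5)/14-.5,190+(y+.5)/14-.5,z=z).round(4)
tip,ref,bl,am=T(245,318,.081),T(526,227,.068),T(156,460,.068),T(528,456,.068)
print('top',tip,ref,bl,am); print('d ref',tip-ref,'d blue',tip-bl)
tip,ref,bl=S(270,312,.081),S(335,275,.068),S(345,468,.068)
print('side',tip,ref,bl); print('d ref',tip-ref,'d blue',tip-bl)
E
```

```text
top [0.6157 0.0262 0.081 ] [ 0.6374 -0.0284  0.068 ] [0.5889 0.0442 0.068 ] [ 0.5914 -0.0298  0.068 ]
d ref [-0.0217  0.0546  0.013 ] d blue [ 0.0268 -0.018   0.013 ]
side [0.625  0.0114 0.081 ] [ 0.6395 -0.0344  0.068 ] [0.5898 0.0422 0.068 ]
d ref [-0.0145  0.0458  0.013 ] d blue [ 0.0352 -0.0308  0.013 ]
```

Emit:
jog_arm:
  deltas:
    - [[0,0,0],[-0.008,0,-0.003],0.0]
    - [[0,0,0],[-0.016,0,-0.006],0.0]
    - [[0,0,0],[-0.024,0,-0.009],0.0]
    - [[0,0,0],[-0.032,0,-0.012],0.0]
    - [[0,0,0],[-0.04,0,-0.015],0.0]
    - [[0,0,0],[-0.048,0,-0.018],0.0]
    - [[0,0,0],[-0.0545,0,-0.02],0.0]
    - [[0,0,0],[-0.0545,0,-0.02],0.0]

```text
time: 3.6
eef_pos: [0.5555, -0.0869, 0.0664]
tcp_rot: [-0.506, 0.492, -0.495, 0.506]
contact_force: [3.3, 1.0, -5.4]
opening: 0.166
```

```bash
cat >> h.py <<'E'
def views(n):
    import pickle
    c=ctrl.read_camera('top');s=ctrl.read_camera('side');pickle.dump((c,s),open(n+'.pkl','wb'))
    a=cv2.resize(c['pixels'][125:165,270:315],None,fx=14,fy=14,interpolation=cv2.INTER_CUBIC)
    b=cv2.resize(s['pixels'][190:230,245:295],None,fx=14,fy=14,interpolation=cv2.INTER_CUBIC)
    cv2.imwrite(f'pics/{n}t.png',a);cv2.imwrite(f'pics/{n}s.png',b)
def TS(n):
    import pickle
    c,s=pickle.load(open(n+'.pkl','rb'))
    return (lambda x,y,z:world(c,270+(x+.5)/14-.5,125+(y+.5)/14-.5,z=z).round(4)),(lambda x,y,z:world(s,245+(x+.5)/14-.5,190+(y+.5)/14-.5,z=z).round(4))
E
python3 - <<'E'
from h import *
rel([.555,-.0875,.061],.024)
views('v4'); wrist('w4')
E
```

```text
t 3.6 pos [ 0.5555 -0.0869  0.0664] F [ 3.3  1.  -5.4] op 0.166 q [-0.33  0.23  1.97 -0.    0.93 -0.36]
turn [-0.0036  0.0006  0.0031] shift [ 0.0006  0.0054 -0.0005]
```

View pics/v4t.png

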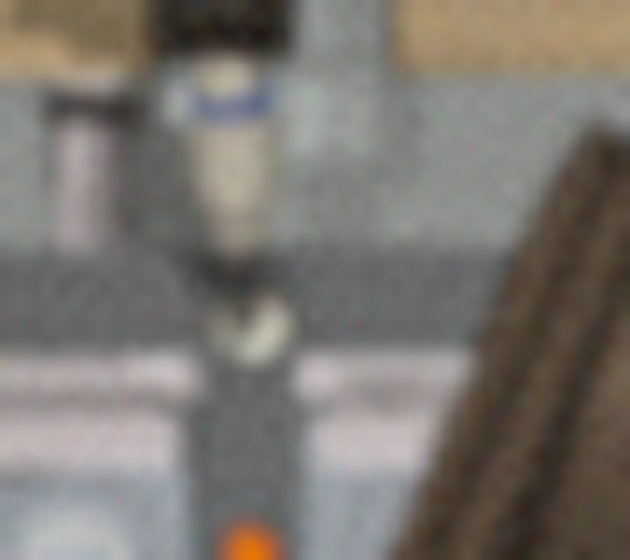

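View pics/v4s.png

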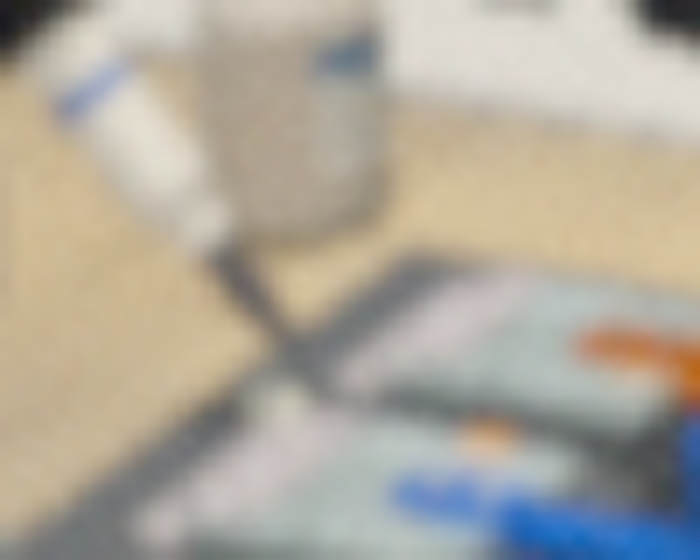

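View pics/w4.png

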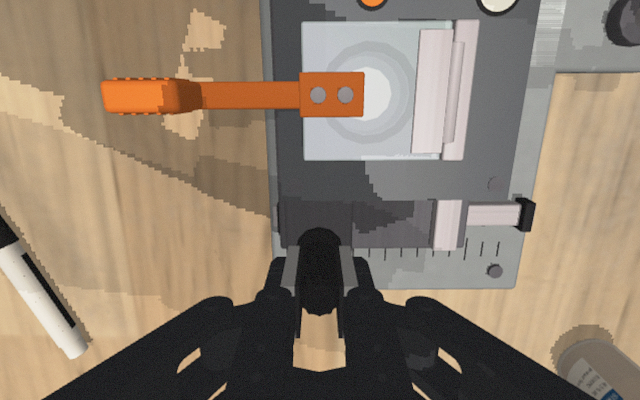

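```bash
python3 - <<'E'
from h import *
import pickle
T,S=TS('v4'); c,s=pickle.load(open('v4.pkl','rb'))
ref=T(250,327,.068); print('ref top',ref,'amb',T(250,553,.068)); print('ref side',S(282,398,.068), 'amb',S(490,437,.068))
print('tip side',S(320,390,.081), S(310,378,.081),'tip top',T(243,320,.081))
P=ref.copy();P[2]=.081
u,v=project(c,P);print('tip should top',(u-270+.5)*14-.5,(v-125+.5)*14-.5)
u,v=project(s,P);print('tip should side',(u-245+.5)*14-.5,(v-190+.5)*14-.5)
u,v=project(s,ref);print('ref proj side',(u-245+.5)*14-.5,(v-190+.5)*14-.5)
for n,im,x0,y0,x1,y1 in [('zt',c['pixels'],280,138,300,160),('zs',s['pixels'],255,200,285,225)]:
    cv2.imwrite(f'pics/{n}.png',cv2.resize(im[y0:y1,x0:x1],None,fx=24,fy=24,interpolation=cv2.INTER_LANCZOS4))
E
```

```text
ref top [0.6161 0.0262 0.068 ] amb [0.5707 0.025  0.068 ]
ref side [0.6173 0.0206 0.068 ] amb [0.5719 0.0192 0.068 ]
tip side [0.597  0.0382 0.081 ] [0.6016 0.0344 0.081 ] tip top [0.6153 0.0266 0.081 ]
tip should top 244.90457333392237 315.912203338817
tip should side 267.75926984427315 348.48172801592307
ref proj side 271.6198121213887 410.240686603485
```

View pics/zt.png

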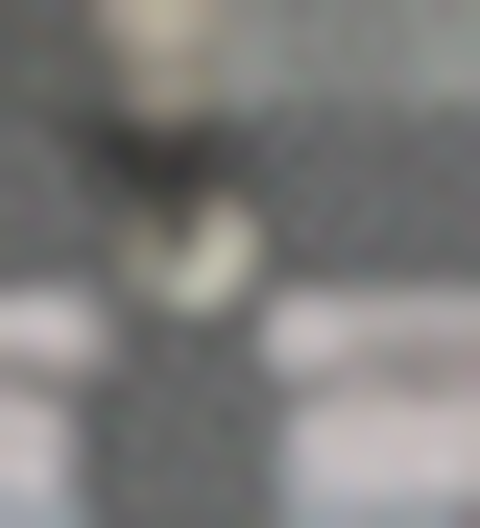

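View pics/zs.png

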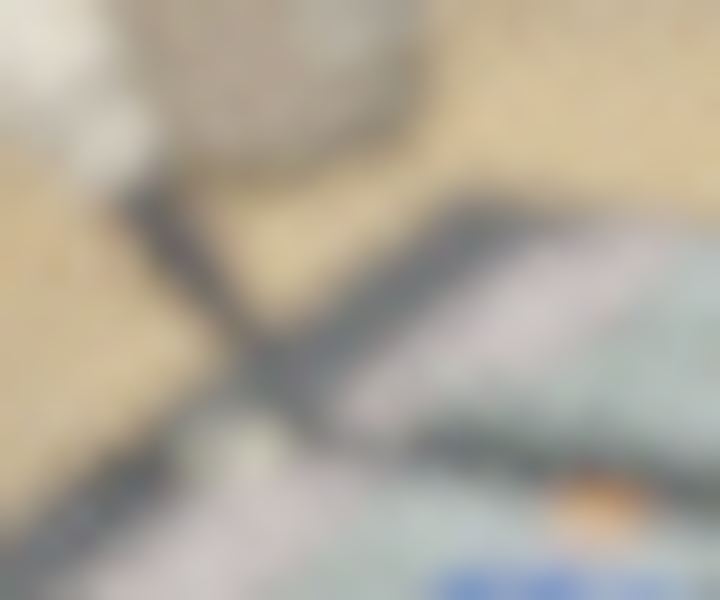

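The top view has the tip end at zoom (178,230), where the projection says it should be over the disc centre (180,230). The side view is consistent with that. Now I'll dwell.

Emit:
jog_arm:
  deltas:
    - [[0,0,0],[0,0,0],0]
    - [[0,0,0],[0,0,0],0]
    - [[0,0,0],[0,0,0],0]
    - [[0,0,0],[0,0,0],0]
    - [[0,0,0],[0,0,0],0]
    - [[0,0,0],[0,0,0],0]
    - [[0,0,0],[0,0,0],0]
    - [[0,0,0],[0,0,0],0]
    - [[0,0,0],[0,0,0],0]
    - [[0,0,0],[0,0,0],0]

```text
time: 4.58
eef_pos: [0.5555, -0.0868, 0.0664]
tcp_rot: [-0.506, 0.493, -0.495, 0.506]
contact_force: [2.3, 2.1, -3.7]
opening: 0.167
```

Emit:
jog_arm:
  deltas:
    - [[0,0,0],[0,0,0],0]
    - [[0,0,0],[0,0,0],0]
    - [[0,0,0],[0,0,0],0]
    - [[0,0,0],[0,0,0],0]
    - [[0,0,0],[0,0,0],0]
    - [[0,0,0],[0,0,0],0]
    - [[0,0,0],[0,0,0],0]
    - [[0,0,0],[0,0,0],0]
    - [[0,0,0],[0,0,0],0]
    - [[0,0,0],[0,0,0],0]

```text
time: 5.42
eef_pos: [0.5555, -0.0868, 0.0664]
tcp_rot: [-0.506, 0.493, -0.495, 0.506]
contact_force: [2.0, 1.3, -3.4]
opening: 0.167
```

Emit:
jog_arm:
  deltas:
    - [[0,0,0],[0,0,0],0]
    - [[0,0,0],[0,0,0],0]
    - [[0,0,0],[0,0,0],0]
    - [[0,0,0],[0,0,0],0]
    - [[0,0,0],[0,0,0],0]
    - [[0,0,0],[0,0,0],0]
    - [[0,0,0],[0,0,0],0]
    - [[0,0,0],[0,0,0],0]
    - [[0,0,0],[0,0,0],0]
    - [[0,0,0],[0,0,0],0]

```text
time: 6.25
eef_pos: [0.5555, -0.0868, 0.0664]
tcp_rot: [-0.506, 0.493, -0.495, 0.506]
contact_force: [1.6, 1.4, -3.5]
opening: 0.166
```

Emit:
jog_arm:
  deltas:
    - [[0,0,0],[0.009,0,0],0]
    - [[0,0,0],[0.018,0,0],0]
    - [[0,0,0],[0.027,0,0],0]
    - [[0,0,0],[0.036,0,0],0]
    - [[0,0,0],[0.045,0,0],0]
    - [[0,0,0],[0.054,0,0],0]
    - [[0,0,0],[0.063,0,0],0]
    - [[0,0,0],[0.07,0,0],0]
    - [[0,0,0],[0.0737,0,0],0]
    - [[0,0,0],[0.0737,0,0],0]

```text
time: 7.08
eef_pos: [0.5576, -0.161, 0.0664]
tcp_rot: [-0.505, 0.493, -0.495, 0.506]
contact_force: [3.4, 0.7, -5.2]
opening: 0.169
```

```bash
python3 - <<'E'
from h import *
rel([.6035,-.1593,.0664],.024)
E
```

```text
t 7.0833 pos [ 0.5576 -0.161   0.0664] F [ 3.4  0.7 -5.2] op 0.169 q [-0.46  0.27  1.93  0.    0.94 -0.48]
turn [-0.0033 -0.001   0.0014] shift [-0.0007  0.0002  0.0459]
```

Emit:
jog_arm:
  deltas:
    - [[0,0,0],[-0.0007,0,0.008],0]
    - [[0,0,0],[-0.0007,0,0.016],0]
    - [[0,0,0],[-0.0007,0,0.024],0]
    - [[0,0,0],[-0.0007,0,0.032],0]
    - [[0,0,0],[-0.0007,0,0.04],0]
    - [[0,0,0],[-0.0007,0,0.0459],0]
    - [[0,0,0],[-0.0007,0,0.0459],0]
    - [[0,0,0],[-0.0007,0,0.0459],0]

```text
time: 7.75
eef_pos: [0.6051, -0.1595, 0.0665]
tcp_rot: [-0.505, 0.492, -0.497, 0.507]
contact_force: [3.3, -3.4, -6.2]
opening: 0.163
```

```bash
python3 - <<'E'
from h import *
rel([.6035,-.1593,.0664],.024)
views('v5')
E
```

```text
t 7.75 pos [ 0.6051 -0.1595  0.0665] F [ 3.3 -3.4 -6.2] op 0.163 q [-0.42  0.36  1.81  0.    0.96 -0.44]
turn [-0.007  -0.0009  0.0026] shift [-0.0003  0.0001 -0.0015]
```

View pics/v5t.png

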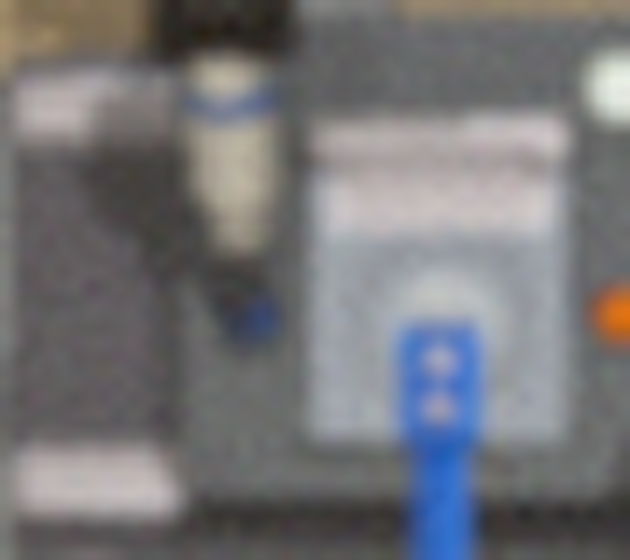

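View pics/v5s.png

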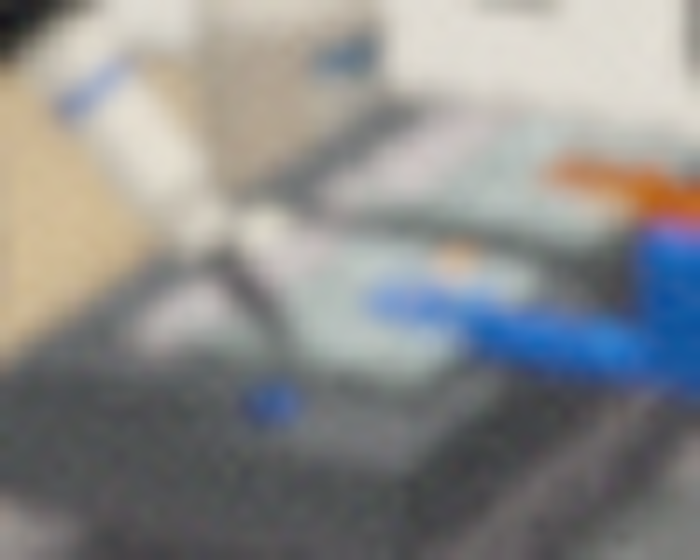

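```bash
python3 - <<'E'
from h import *
import pickle
T,S=TS('v5'); c,s=pickle.load(open('v5.pkl','rb'))
im=c['pixels'];z=im[125:170,268:328]
cv2.imwrite('pics/z5.png',cv2.resize(z,None,fx=13,fy=13,interpolation=cv2.INTER_CUBIC))
hsv=cv2.cvtColor(im,cv2.COLOR_BGR2HSV)
def cen(img,box,lo,hi):
    x0,y0,x1,y1=box;h=cv2.cvtColor(img,cv2.COLOR_BGR2HSV)[y0:y1,x0:x1]
    m=cv2.inRange(h,lo,hi); ys,xs=np.nonzero(m); return xs.mean()+x0,ys.mean()+y0,len(xs)
c0=pickle.load(open('t3.pkl','rb'))
c4,_=pickle.load(open('v4.pkl','rb'))
for n,C,ab,rb in [('t3',c0,(303,152,313,163),(303,136,313,146)),('v4',c4,(283,160,293,170),None),('v5',c,(311,143,320,152),(311,126,319,135))]:
    a=cen(C['pixels'],ab,(5,120,80),(20,255,255)); print(n,'amb',a,world(C,a[0],a[1],z=.068).round(4))
    if rb:
        b=cen(C['pixels'],rb,(0,0,170),(180,60,255)); print('  ref',b,world(C,b[0],b[1],z=.068).round(4))
E
```

```text
t3 amb (np.float64(307.46153846153845), np.float64(157.15384615384616), 13) [ 0.5912 -0.0304  0.068 ]
  ref (np.float64(307.1818181818182), np.float64(141.4090909090909), 22) [ 0.6356 -0.0286  0.068 ]
v4 amb (np.float64(287.5), np.float64(164.28571428571428), 14) [0.57   0.0247 0.068 ]
v5 amb (np.float64(313.8), np.float64(147.0), 10) [ 0.6202 -0.0475  0.068 ]
  ref (np.float64(313.8888888888889), np.float64(130.72222222222223), 18) [ 0.6662 -0.0467  0.068 ]
```

View pics/z5.png

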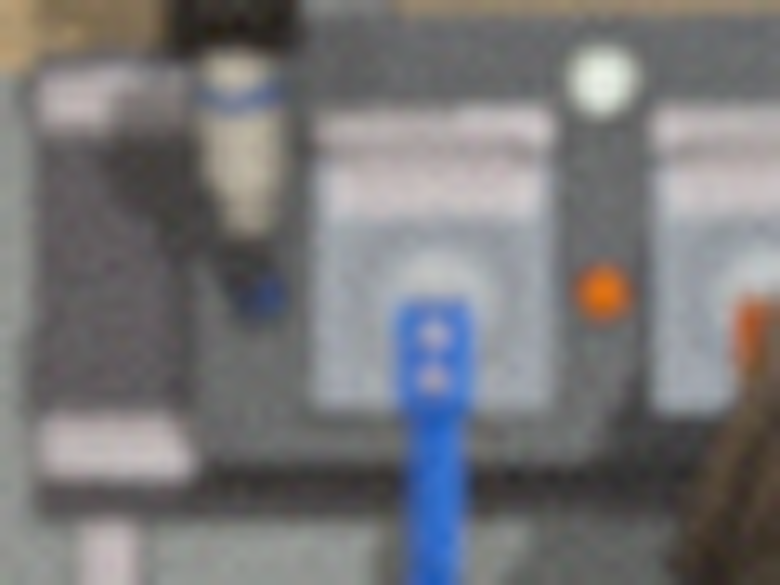

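The blue mark (from the amber mark and disc offsets) is about 1.8 mm beyond the tip in x. I'll nudge it back.

Emit:
jog_arm:
  deltas:
    - [[0,0,0],[0,0,-0.002],0]
    - [[0,0,0],[0,0,-0.002],0]
    - [[0,0,0],[0,0,-0.002],0]
    - [[0,0,0],[0,0,-0.002],0]
    - [[0,0,0],[0,0,-0.002],0]

```text
time: 8.27
eef_pos: [0.603, -0.1596, 0.0665]
tcp_rot: [-0.504, 0.492, -0.497, 0.507]
contact_force: [3.7, -2.4, -6.2]
opening: 0.164
```

```bash
python3 - <<'E'
from h import *
rel([.6035,-.1593,.0664],.024)
E
```

```text
t 8.2667 pos [ 0.603  -0.1596  0.0665] F [ 3.7 -2.4 -6.2] op 0.164 q [-0.42  0.35  1.82  0.    0.96 -0.44]
turn [-0.0078 -0.0012  0.0028] shift [-0.0003  0.0001  0.0005]
```

Emit:
jog_arm:
  deltas:
    - [[0,0,0],[0,0,0],0.45]
    - [[0,0,0],[0,0,0],0.45]
    - [[0,0,0],[0,0,0],0.45]
    - [[0,0,0],[0,0,0],0.45]
    - [[0,0,0],[0,-0.03,0],0.45]
    - [[0,0,0],[0,-0.06,0],0.45]
    - [[0,0,0],[0,-0.09,0],0.45]
    - [[0,0,0],[0,-0.12,0],0.45]
    - [[0,0,0],[0,-0.12,0],0.45]

```text
time: 9.02
eef_pos: [0.6057, -0.1607, 0.1955]
tcp_rot: [-0.503, 0.487, -0.501, 0.509]
contact_force: [0.8, -1.1, 0.5]
opening: 0.448
```

```bash
python3 - <<'E'
from h import *
rel([.52,-.013,.18],1.595)
views('v6')
T,S=TS('v6')
E
```

```text
t 9.0167 pos [ 0.6057 -0.1607  0.1955] F [ 0.8 -1.1  0.5] op 0.448 q [-0.42  0.2   1.75  0.    1.17 -0.44]
turn [-0.0092 -1.572   0.0226] shift [-0.1497  0.0125 -0.0826]
```

View pics/v6t.png

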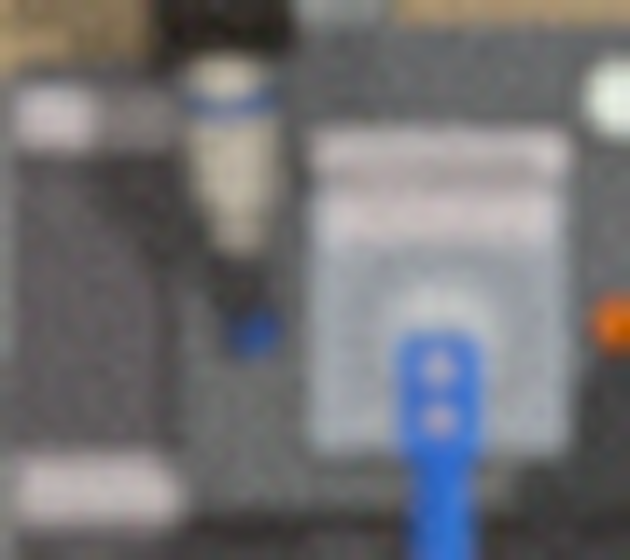

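After release the mark at (252,330) is still under the tip end, with the lids shut. Next I'll turn and go above the blue tab.

Emit:
jog_arm:
  deltas:
    - [[0,-0.12,0.002],[-0.02,0,-0.02],0.45]
    - [[0,-0.24,0.004],[-0.04,0,-0.04],0.45]
    - [[0,-0.36,0.006],[-0.06,0,-0.06],0.45]
    - [[0,-0.48,0.008],[-0.08,0,-0.083],0.45]
    - [[0,-0.6,0.01],[-0.1,0,-0.083],0.45]
    - [[0,-0.72,0.012],[-0.12,0,-0.083],0.45]
    - [[0,-0.84,0.014],[-0.14,0,-0.083],0.45]
    - [[0,-0.96,0.016],[-0.15,0,-0.083],0.45]
    - [[0,-1.08,0.018],[-0.15,0,-0.083],0.45]
    - [[0,-1.2,0.02],[-0.15,0,-0.083],0.45]

```text
time: 9.95
eef_pos: [0.5151, -0.0103, 0.1854]
tcp_rot: [-0.693, 0.122, -0.118, 0.701]
contact_force: [-0.7, -1.0, 0.5]
opening: 0.446
```

```bash
python3 - <<'E'
from h import *
rel([.52,-.013,.18],1.595)
E
```

```text
t 9.95 pos [ 0.5151 -0.0103  0.1854] F [-0.7 -1.   0.5] op 0.446 q [-0.22 -0.02  2.01  0.01  1.16 -1.46]
turn [-0.0115 -0.3646 -0.0052] shift [ 0.0055  0.0053 -0.0009]
```

Emit:
jog_arm:
  deltas:
    - [[-0.004,-0.12,-0.002],[0.002,0,0],0.45]
    - [[-0.008,-0.24,-0.004],[0.004,0,0],0.45]
    - [[-0.0115,-0.365,-0.005],[0.0055,0,-0.001],0.45]
    - [[-0.0115,-0.365,-0.005],[0.0055,0,-0.001],0.45]
    - [[-0.0115,-0.365,-0.005],[0.0055,0,-0.001],0.45]

```text
time: 10.37
eef_pos: [0.519, -0.0128, 0.1838]
tcp_rot: [-0.707, -0.006, 0.009, 0.707]
contact_force: [0.0, 0.4, 0.8]
opening: 0.452
```

```bash
python3 - <<'E'
from h import *
rel([.545,-.013,.069],1.595)
wrist('w7')
E
```

```text
t 10.3667 pos [ 0.519  -0.0128  0.1838] F [0.  0.4 0.8] op 0.452 q [-0.22 -0.01  2.    0.    1.16 -1.81]
turn [-0.001  -0.0028 -0.0032] shift [ 0.0264  0.1147 -0.0009]
```

View pics/w7.png

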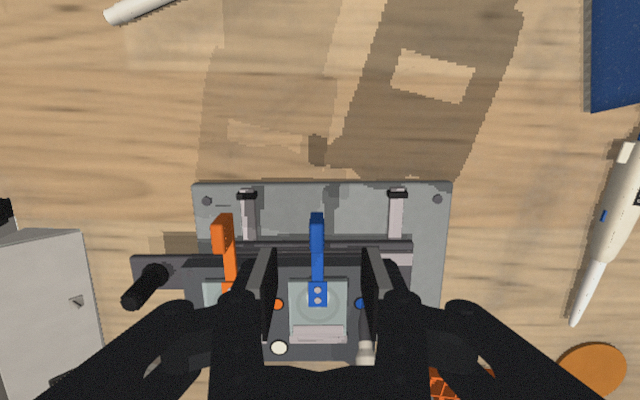

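Wrist view: image up is towards the robot. The blue tab is at (317,220), the blue mark at (361,303), the probe stem at about (367,350), the disc at (279,348) and the amber mark at (278,303).

```bash
python3 - <<'E'
from h import *
import pickle
c=pickle.load(open('w7.pkl','rb'))
cv2.imwrite('pics/w7z.png',cv2.resize(c['pixels'][200:370,250:390],None,fx=5,fy=3.5*1.0,interpolation=cv2.INTER_CUBIC))
for n,u,v,z in [('blue',361,303,.068),('amb',278,303,.068),('ref',279,348,.068),('fin front',317,213,.1),('knob',132,300,.097)]: print(n,world(c,u,v,z=z).round(4),world(c,u,v).round(4))
for u,v in [(317,214),(317,220),(317,226),(317,232),(317,240)]: print(u,v,world(c,u,v).round(4))
for P in [(.6157,.0262,.081),(.6157,.0262,.068)]: print(project(c,P))
E
```

```text
blue [0.6179 0.026  0.068 ] [0.6177 0.026  0.0682]
amb [ 0.6195 -0.0467  0.068 ] [ 0.4441 -0.0148  0.3264]
ref [ 0.6671 -0.0464  0.068 ] [ 0.6669 -0.0464  0.0683]
fin front [ 0.5239 -0.0143  0.1   ] [ 0.5332 -0.0143  0.0736]
knob [ 0.5996 -0.1563  0.097 ] [ 0.6    -0.1566  0.0965]
317 214 [ 0.5321 -0.0143  0.079 ]
317 220 [ 0.5326 -0.0142  0.0908]
317 226 [ 0.5339 -0.0141  0.0995]
317 232 [ 0.5387 -0.014   0.0992]
317 240 [ 0.545  -0.0139  0.0989]
(np.float64(363.2052019920784), np.float64(309.8658003874296))
(np.float64(361.352283772751), np.float64(300.8743228250581))
```

View pics/w7z.png

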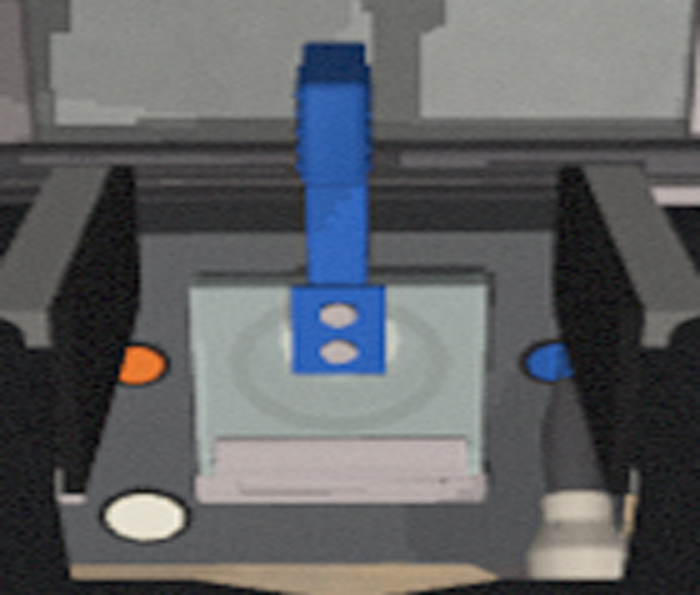

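Emit:
jog_arm:
  deltas:
    - [[0,0,0],[0,0,0.015],0.45]
    - [[0,0,0],[0,0,0.03],0.45]
    - [[0,0,0],[0,0,0.03],0.45]
    - [[0,0,0],[0,0,0.03],0.45]

```text
time: 10.75
eef_pos: [0.5182, 0.0175, 0.1837]
tcp_rot: [-0.707, -0.006, 0.009, 0.707]
contact_force: [0.6, 0.9, -0.5]
opening: 0.455
```

```bash
python3 - <<'E'
from h import *
rel([.545,-.014,.069],1.595)
c=wrist('w8')
cv2.imwrite('pics/w8z.png',cv2.resize(c['pixels'][270:370,260:380],None,fx=6,fy=6,interpolation=cv2.INTER_CUBIC))
E
```

```text
t 10.75 pos [0.5182 0.0175 0.1837] F [ 0.6  0.9 -0.5] op 0.455 q [-0.16 -0.01  2.    0.    1.16 -1.75]
turn [-0.0007 -0.0028 -0.0035] shift [ 0.0266  0.1146 -0.0321]
```

View pics/w8z.png

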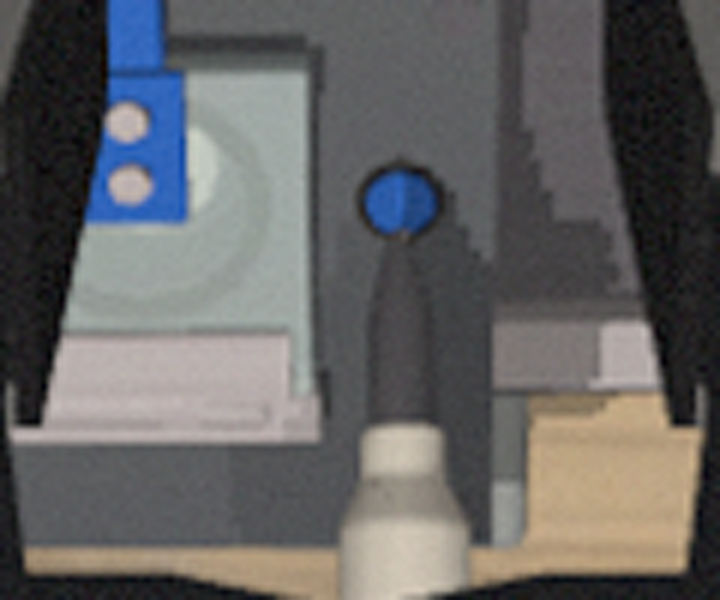

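The mark centre is at zoom (400,202) and the tip at (403,232). Computing the offset.

```bash
python3 - <<'E'
from h import *
import pickle
c=pickle.load(open('w8.pkl','rb'))
W=lambda x,y,z:world(c,260+(x+.5)/6-.5,270+(y+.5)/6-.5,z=z).round(4)
m=W(400,202,.068);t=W(403,232,.081);print(m,t,t-m)
P=m.copy();P[2]=.081;u,v=project(c,P);print((u-260)*6,(v-270)*6)
E
```

```text
[0.6178 0.0258 0.068 ] [0.6139 0.0258 0.081 ] [-0.0039  0.      0.013 ]
399.3720608228896 253.72635989974572
```

The wrist view puts the tip 3.9 mm to the robot side of the mark. That disagrees with the blurrier top view, so I'll check it with depth.

```bash
python3 - <<'E'
from h import *
import pickle
c=pickle.load(open('w8.pkl','rb'))
for v in range(300,320):
    row=[world(c,u,v).round(4) for u in (326,327)]
    print(v,row, c['pixels'][v,326])
c6,s6=pickle.load(open('v6.pkl','rb'))
T,S=TS('v6')
print('top v6 mark',T(252,331,.068),'amb',T(613,324,.068),'ref',T(613,98,.068))
E
```

```text
300 [array([0.6139, 0.0255, 0.0691]), array([0.6141, 0.0263, 0.0686])] [185  98  46]
301 [array([0.6156, 0.0255, 0.068 ]), array([0.6153, 0.0264, 0.0683])] [180  96  43]
302 [array([0.6163, 0.0255, 0.0684]), array([0.6167, 0.0264, 0.0678])] [186 103  51]
303 [array([0.6172, 0.0256, 0.0686]), array([0.617 , 0.0264, 0.0689])] [187 101  51]
304 [array([0.6179, 0.0256, 0.069 ]), array([0.6178, 0.0264, 0.0692])] [184 100  48]
305 [array([0.6195, 0.0256, 0.0681]), array([0.6195, 0.0265, 0.0681])] [178  97  47]
306 [array([0.6207, 0.0257, 0.0679]), array([0.6199, 0.0265, 0.0691])] [170  90  40]
307 [array([0.6214, 0.0257, 0.0683]), array([0.6215, 0.0266, 0.0681])] [150  85  46]
308 [array([0.6233, 0.0258, 0.0671]), array([0.6219, 0.0266, 0.0691])] [92 70 58]
309 [array([0.614 , 0.0252, 0.0819]), array([0.6148, 0.0261, 0.0806])] [62 65 69]
310 [array([0.6139, 0.0252, 0.0834]), array([0.6145, 0.026 , 0.0825])] [68 69 70]
311 [array([0.6141, 0.0252, 0.0845]), array([0.6147, 0.026 , 0.0836])] [68 66 70]
312 [array([0.6141, 0.0251, 0.0858]), array([0.6154, 0.026 , 0.084 ])] [71 72 73]
313 [array([0.6147, 0.0251, 0.0864]), array([0.6146, 0.026 , 0.0865])] [72 67 71]
314 [array([0.6149, 0.0251, 0.0875]), array([0.6158, 0.026 , 0.0861])] [74 72 72]
315 [array([0.6161, 0.0252, 0.0871]), array([0.6163, 0.026 , 0.0868])] [71 68 72]
316 [array([0.6165, 0.0252, 0.0878]), array([0.6159, 0.0259, 0.0887])] [75 75 78]
317 [array([0.6171, 0.0252, 0.0882]), array([0.6169, 0.026 , 0.0886])] [76 73 73]
318 [array([0.6174, 0.0252, 0.0892]), array([0.6176, 0.026 , 0.089 ])] [71 72 74]
319 [array([0.6178, 0.0252, 0.0899]), array([0.6168, 0.0259, 0.0913])] [75 73 73]
top v6 mark [0.6153 0.0257 0.068 ] amb [ 0.6183 -0.0462  0.068 ] ref [ 0.6639 -0.0452  0.068 ]
```

Depth agrees: tip at (0.614, 0.026), mark at (0.618, 0.026). By the same measure the tip was about 4–5 mm from the disc centre during the zeroing, too close to the 6 mm limit. There is plenty of time, so I'll regrip the knob, redo the zeroing centred, then return to the mark.

```bash
python3 - <<'E'
from h import *
rel([.602,-.159,.17],.024)
E
```

```text
t 10.8 pos [0.5183 0.0171 0.1838] F [ 0.1 -0.2 -0.7] op 0.448 q [-0.16 -0.01  2.    0.    1.16 -1.75]
turn [ 0.002   1.5678 -0.003 ] shift [ 0.08    0.0135 -0.1778]
```

Emit:
jog_arm:
  deltas:
    - [[0,0.12,0],[0,0,-0.03],0.5]
    - [[0,0.24,0],[0,0,-0.06],0.5]
    - [[0,0.36,0],[0.01,0,-0.09],0.5]
    - [[0,0.48,0],[0.02,0,-0.12],0.5]
    - [[0,0.6,0],[0.04,0,-0.15],0.5]
    - [[0,0.72,0],[0.06,0,-0.178],0.5]
    - [[0,0.84,0],[0.08,0,-0.178],0.5]
    - [[0,0.96,0],[0.08,0,-0.178],0.5]
    - [[0,1.08,0],[0.08,0,-0.178],0.5]
    - [[0,1.2,0],[0.08,0,-0.178],0.5]

```text
time: 11.63
eef_pos: [0.602, -0.1605, 0.1829]
tcp_rot: [0.587, -0.397, 0.394, -0.586]
contact_force: [-0.3, 0.3, 0.5]
opening: 0.498
```

```bash
python3 - <<'E'
from h import *
rel([.602,-.159,.12],.024)
E
```

```text
t 11.6333 pos [ 0.602  -0.1605  0.1829] F [-0.3  0.3  0.5] op 0.498 q [-0.42  0.22  1.75 -0.    1.18 -0.81]
turn [ 0.0038  0.3597 -0.0015] shift [-0.0012  0.0629  0.0008]
```

Emit:
jog_arm:
  deltas:
    - [[0.001,0.12,0],[-0.001,0.01,0.001],0.5]
    - [[0.002,0.24,0],[-0.001,0.02,0.001],0.5]
    - [[0.004,0.36,-0.001],[-0.001,0.03,0.001],0.5]
    - [[0.004,0.36,-0.001],[-0.001,0.06,0.001],0.5]
    - [[0.004,0.36,-0.001],[-0.001,0.09,0.001],0.5]
    - [[0.004,0.36,-0.001],[-0.001,0.118,0.001],0.5]
    - [[0.004,0.36,-0.001],[-0.001,0.118,0.001],0.5]
    - [[0.004,0.36,-0.001],[-0.001,0.118,0.001],0.5]

```text
time: 12.3
eef_pos: [0.6006, -0.1591, 0.0631]
tcp_rot: [0.506, -0.496, 0.493, -0.505]
contact_force: [-0.1, 0.2, 0.9]
opening: 0.503
```

```bash
python3 - <<'E'
from h import *
rel([.602,-.159,.066],.024)
E
```

```text
t 12.3 pos [ 0.6006 -0.1591  0.0631] F [-0.1  0.2  0.9] op 0.503 q [-0.42  0.36  1.82  0.    0.97 -0.44]
turn [ 0.0041 -0.0015 -0.0024] shift [-0.0001 -0.0029  0.0014]
```

Emit:
jog_arm:
  deltas:
    - [[0.004,0,-0.002],[0,-0.002,0.001],0]
    - [[0.004,0,-0.002],[0,-0.002,0.001],0]
    - [[0.004,0,-0.002],[0,-0.002,0.001],0]
    - [[0.004,0,-0.002],[0,-0.002,0.001],0]
    - [[0.004,0,-0.002],[0,-0.002,0.001],0]
    - [[0.004,0,-0.002],[0,-0.002,0.001],0]
    - [[0.004,0,-0.002],[0,-0.002,0.001],0]
  force: 50

```text
time: 12.88
eef_pos: [0.6032, -0.1602, 0.068]
tcp_rot: [-0.505, 0.493, -0.496, 0.506]
contact_force: [-1.5, -1.2, 6.2]
opening: 0.166
```

```bash
python3 - <<'E'
from h import *
rel([.602,-.159,.066],.024)
c=wrist('w9')
E
```

```text
t 12.8833 pos [ 0.6032 -0.1602  0.068 ] F [-1.5 -1.2  6.2] op 0.166 q [-0.42  0.35  1.82 -0.    0.97 -0.44]
turn [-0.0038 -0.0013  0.0023] shift [-0.0012  0.002  -0.0011]
```

View pics/w9.png

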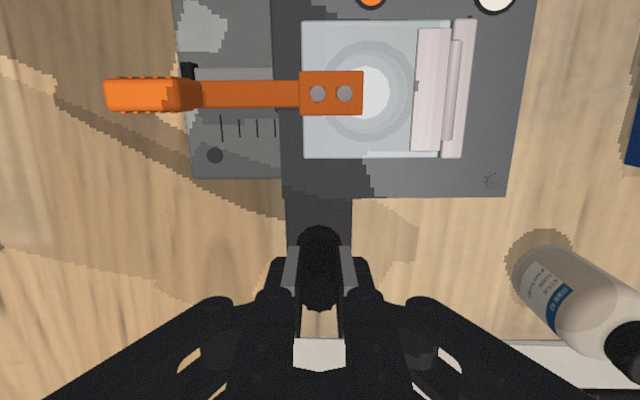

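Emit:
jog_arm:
  deltas:
    - [[0,0,0],[0,0,-0.008],0]
    - [[0,0,0],[0,0,-0.016],0]
    - [[0,0,0],[0,0,-0.024],0]
    - [[0,0,0],[0,0,-0.032],0]
    - [[0,0,0],[0,0,-0.04],0]
    - [[0,0,0],[0,0,-0.047],0]
    - [[0,0,0],[0,0,-0.0514],0]
    - [[0,0,0],[0,0,-0.0514],0]

```text
time: 13.6
eef_pos: [0.5504, -0.1617, 0.0681]
tcp_rot: [0.506, -0.493, 0.495, -0.505]
contact_force: [-0.6, -2.2, 0.7]
opening: 0.168
```

Emit:
jog_arm:
  deltas:
    - [[0,0,0],[-0.009,0,0],0]
    - [[0,0,0],[-0.018,0,0],0]
    - [[0,0,0],[-0.027,0,0],0]
    - [[0,0,0],[-0.036,0,0],0]
    - [[0,0,0],[-0.045,0,0],0]
    - [[0,0,0],[-0.054,0,0],0]
    - [[0,0,0],[-0.063,0,0],0]
    - [[0,0,0],[-0.07,0,0],0]
    - [[0,0,0],[-0.0735,0,0],0]
    - [[0,0,0],[-0.0735,0,0],0]

```text
time: 14.43
eef_pos: [0.548, -0.0865, 0.0681]
tcp_rot: [0.506, -0.494, 0.494, -0.506]
contact_force: [-3.2, 0.4, 4.5]
opening: 0.169
```

```bash
python3 - <<'E'
from h import *
rel([.5501,-.088,.068],.024)
views('v10')
import pickle
c,s=pickle.load(open('v10.pkl','rb'))
cv2.imwrite('pics/zt10.png',cv2.resize(c['pixels'][138:168,277:302],None,fx=20,fy=20,interpolation=cv2.INTER_CUBIC))
E
```

```text
t 14.4333 pos [ 0.548  -0.0865  0.0681] F [-3.2  0.4  4.5] op 0.169 q [-0.34  0.22  1.98 -0.    0.94 -0.36]
turn [ 0.0003 -0.0006  0.0005] shift [0.0016 0.0001 0.002 ]
```

View pics/zt10.png

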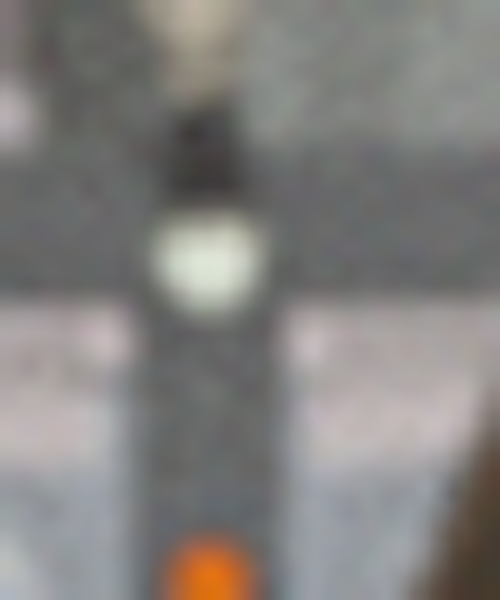

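View pics/v10s.png

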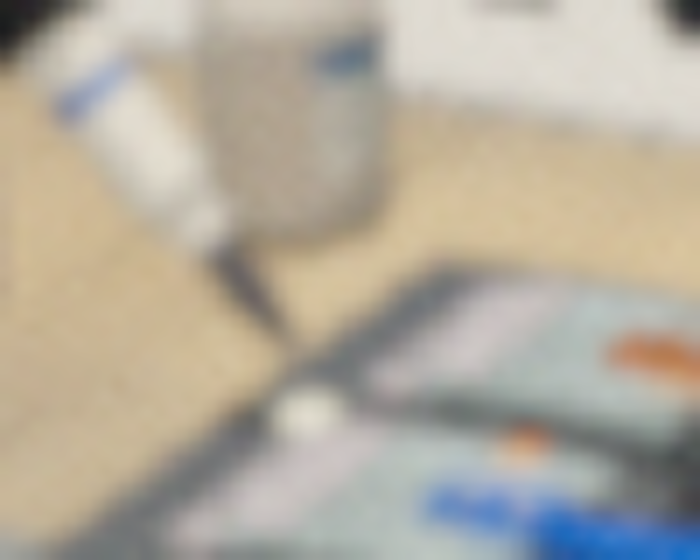

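The new disc position overshot the plan by about 2 mm in x and 1.5 mm in y, which the disc position in the top view confirms. Trimming that out.

Emit:
jog_arm:
  deltas:
    - [[0,0,0],[0.0016,0,0.002],0]
    - [[0,0,0],[0.0016,0,0.002],0]
    - [[0,0,0],[0.0016,0,0.002],0]
    - [[0,0,0],[0.0016,0,0.002],0]
    - [[0,0,0],[0.0016,0,0.002],0]

```text
time: 14.95
eef_pos: [0.5497, -0.0865, 0.068]
tcp_rot: [-0.505, 0.496, -0.493, 0.506]
contact_force: [-3.4, 3.6, 4.7]
opening: 0.166
```

```bash
python3 - <<'E'
from h import *
rel([.5501,-.088,.068],.024)
views('v11')
import pickle
c,s=pickle.load(open('v11.pkl','rb'))
cv2.imwrite('pics/zt11.png',cv2.resize(c['pixels'][138:168,277:302],None,fx=20,fy=20,interpolation=cv2.INTER_CUBIC))
E
```

```text
t 14.95 pos [ 0.5497 -0.0865  0.068 ] F [-3.4  3.6  4.7] op 0.166 q [-0.34  0.22  1.98  0.    0.94 -0.36]
turn [ 0.0016 -0.0024 -0.0043] shift [0.0015 0.     0.0004]
```

View pics/zt11.png

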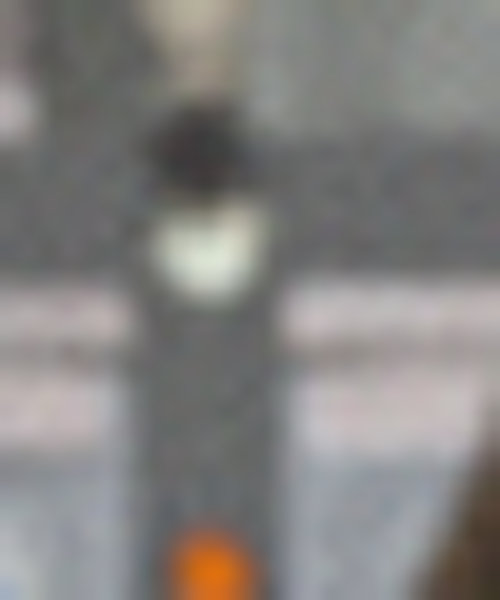

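View pics/v11s.png

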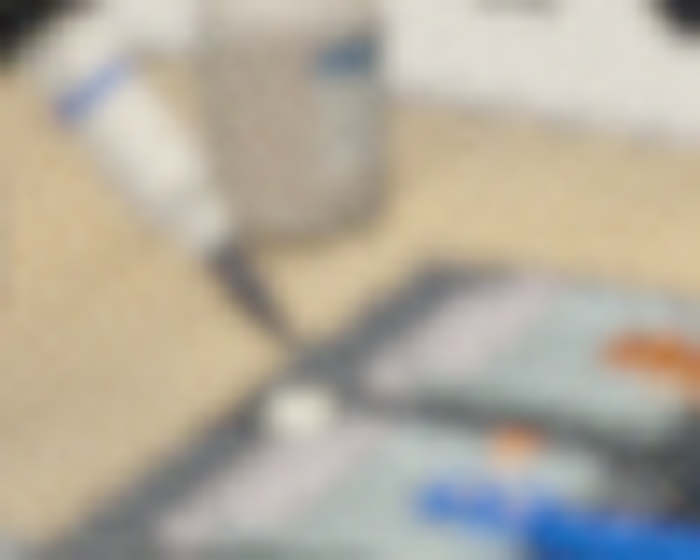

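Top view: disc at (208,252) with the tip's dark end overlapping its upper half. Side view: tip at (300,352), which is 60 px above the disc at (300,412), as predicted (62). It's centred to about 2 mm. Dwelling.

Emit:
jog_arm:
  deltas:
    - [[0,0,0],[0,0,0],0]
    - [[0,0,0],[0,0,0],0]
    - [[0,0,0],[0,0,0],0]
    - [[0,0,0],[0,0,0],0]
    - [[0,0,0],[0,0,0],0]
    - [[0,0,0],[0,0,0],0]
    - [[0,0,0],[0,0,0],0]
    - [[0,0,0],[0,0,0],0]
    - [[0,0,0],[0,0,0],0]
    - [[0,0,0],[0,0,0],0]

```text
time: 15.88
eef_pos: [0.5497, -0.0865, 0.0681]
tcp_rot: [-0.505, 0.496, -0.493, 0.506]
contact_force: [-3.4, 0.6, 4.5]
opening: 0.167
```

Emit:
jog_arm:
  deltas:
    - [[0,0,0],[0,0,0],0]
    - [[0,0,0],[0,0,0],0]
    - [[0,0,0],[0,0,0],0]
    - [[0,0,0],[0,0,0],0]
    - [[0,0,0],[0,0,0],0]
    - [[0,0,0],[0,0,0],0]
    - [[0,0,0],[0,0,0],0]
    - [[0,0,0],[0,0,0],0]
    - [[0,0,0],[0,0,0],0]
    - [[0,0,0],[0,0,0],0]

```text
time: 16.72
eef_pos: [0.5497, -0.0864, 0.068]
tcp_rot: [-0.505, 0.496, -0.493, 0.506]
contact_force: [-3.0, 0.2, 4.0]
opening: 0.167
```

Emit:
jog_arm:
  deltas:
    - [[0,0,0],[0,0,0],0]
    - [[0,0,0],[0,0,0],0]
    - [[0,0,0],[0,0,0],0]
    - [[0,0,0],[0,0,0],0]
    - [[0,0,0],[0,0,0],0]
    - [[0,0,0],[0,0,0],0]
    - [[0,0,0],[0,0,0],0]
    - [[0,0,0],[0,0,0],0]
    - [[0,0,0],[0,0,0],0]
    - [[0,0,0],[0,0,0],0]

```text
time: 17.55
eef_pos: [0.5497, -0.0865, 0.0681]
tcp_rot: [-0.505, 0.496, -0.493, 0.506]
contact_force: [-2.9, 0.1, 4.0]
opening: 0.164
```

```bash
python3 - <<'E'
from h import *
rel([.5994,-.1598,.068],.024)
E
```

```text
t 17.55 pos [ 0.5497 -0.0865  0.0681] F [-2.9  0.1  4. ] op 0.164 q [-0.34  0.22  1.98  0.    0.94 -0.36]
turn [ 0.0016 -0.0025 -0.0044] shift [ 0.0744 -0.0003  0.0481]
```

Emit:
jog_arm:
  deltas:
    - [[0,0,0],[0.009,0,0],0]
    - [[0,0,0],[0.018,0,0],0]
    - [[0,0,0],[0.027,0,0],0]
    - [[0,0,0],[0.036,0,0],0]
    - [[0,0,0],[0.045,0,0],0]
    - [[0,0,0],[0.054,0,0],0]
    - [[0,0,0],[0.063,0,0],0]
    - [[0,0,0],[0.07,0,0],0]
    - [[0,0,0],[0.0735,0,0],0]
    - [[0,0,0],[0.0735,0,0],0]

```text
time: 18.38
eef_pos: [0.5519, -0.1607, 0.068]
tcp_rot: [-0.504, 0.496, -0.494, 0.506]
contact_force: [-0.7, 1.0, 4.1]
opening: 0.163
```

Emit:
jog_arm:
  deltas:
    - [[0,0,0],[0,0,0.008],0]
    - [[0,0,0],[0,0,0.016],0]
    - [[0,0,0],[0,0,0.024],0]
    - [[0,0,0],[0,0,0.032],0]
    - [[0,0,0],[0,0,0.04],0]
    - [[0,0,0],[0,0,0.045],0]
    - [[0,0,0],[0,0,0.0465],0]
    - [[0,0,0],[0,0,0.0465],0]

```text
time: 19.05
eef_pos: [0.5986, -0.1594, 0.068]
tcp_rot: [-0.504, 0.496, -0.494, 0.506]
contact_force: [-2.1, 2.5, 4.5]
opening: 0.166
```

```bash
python3 - <<'E'
from h import *
rel([.5994,-.1602,.068],.024)
E
```

```text
t 19.05 pos [ 0.5986 -0.1594  0.068 ] F [-2.1  2.5  4.5] op 0.166 q [-0.43  0.35  1.82  0.    0.97 -0.45]
turn [ 0.0002 -0.0026 -0.0037] shift [ 0.0009 -0.      0.0008]
```

Emit:
jog_arm:
  deltas:
    - [[0,0,0],[0,0,0],0.45]
    - [[0,0,0],[0,0,0],0.45]
    - [[0,0,0],[0,0,0],0.45]
    - [[0,0,0],[0,0,0],0.45]
    - [[0,0,0],[0,-0.03,0],0.45]
    - [[0,0,0],[0,-0.06,0],0.45]
    - [[0,0,0],[0,-0.09,0],0.45]
    - [[0,0,0],[0,-0.115,0],0.45]
    - [[0,0,0],[0,-0.115,0],0.45]

```text
time: 19.8
eef_pos: [0.602, -0.1614, 0.1903]
tcp_rot: [-0.503, 0.491, -0.498, 0.508]
contact_force: [1.3, 0.1, 0.7]
opening: 0.448
```

Emit:
jog_arm:
  deltas:
    - [[0,-0.12,0],[-0.02,0,-0.02],0.45]
    - [[0,-0.24,0],[-0.04,0,-0.04],0.45]
    - [[0,-0.36,0],[-0.06,0,-0.06],0.45]
    - [[0,-0.48,0],[-0.08,0,-0.08],0.45]
    - [[0,-0.6,0],[-0.1,0,-0.08],0.45]
    - [[0,-0.72,0],[-0.13,0,-0.08],0.45]
    - [[0,-0.84,0],[-0.16,0,-0.08],0.45]
    - [[0,-0.96,0],[-0.18,0,-0.08],0.45]
    - [[0,-1.08,0],[-0.18,0,-0.08],0.45]
    - [[0,-1.2,0],[-0.18,0,-0.08],0.45]

```text
time: 20.63
eef_pos: [0.5177, 0.0181, 0.1883]
tcp_rot: [-0.697, 0.116, -0.124, 0.697]
contact_force: [0.1, 0.5, -0.5]
opening: 0.448
```

```bash
python3 - <<'E'
from h import *
rel([.52,.018,.184],1.595)
E
```

```text
t 20.6333 pos [0.5177 0.0181 0.1883] F [ 0.1  0.5 -0.5] op 0.448 q [-0.16 -0.03  2.01 -0.    1.15 -1.39]
turn [ 1.000e-04 -3.653e-01  1.060e-02] shift [0.0022 0.0043 0.0007]
```

Emit:
jog_arm:
  deltas:
    - [[0,-0.12,0.003],[0.002,0.004,0],0.45]
    - [[0,-0.24,0.007],[0.002,0.004,0],0.45]
    - [[0,-0.365,0.01],[0.002,0.004,0],0.45]
    - [[0,-0.365,0.01],[0.002,0.004,0],0.45]
    - [[0,-0.365,0.01],[0.002,0.004,0],0.45]

```text
time: 21.05
eef_pos: [0.5193, 0.0174, 0.1837]
tcp_rot: [0.707, 0.007, -0.007, -0.707]
contact_force: [0.1, -0.3, -0.2]
opening: 0.453
```

```bash
python3 - <<'E'
from h import *
rel([.54,-.014,.069],1.595)
c=wrist('w12')
cv2.imwrite('pics/w12z.png',cv2.resize(c['pixels'][200:370,250:380],None,fx=4,fy=3.5,interpolation=cv2.INTER_CUBIC))
cv2.imwrite('pics/w12y.png',cv2.resize(c['pixels'][270:370,260:380],None,fx=6,fy=6,interpolation=cv2.INTER_CUBIC))
E
```

```text
t 21.05 pos [0.5193 0.0174 0.1837] F [ 0.1 -0.3 -0.2] op 0.453 q [-0.16 -0.01  2.   -0.    1.15 -1.75]
turn [ 0.0001 -0.0037 -0.    ] shift [ 0.02    0.1147 -0.0318]
```

View pics/w12y.png

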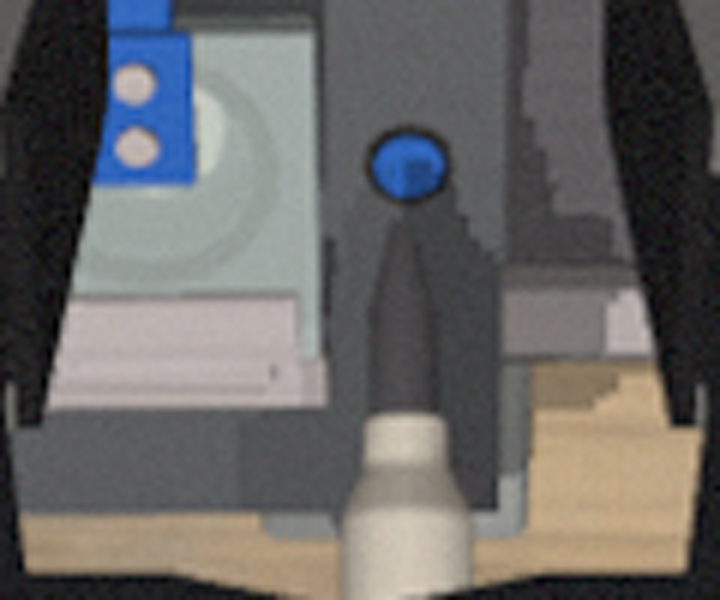

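View pics/w12.png

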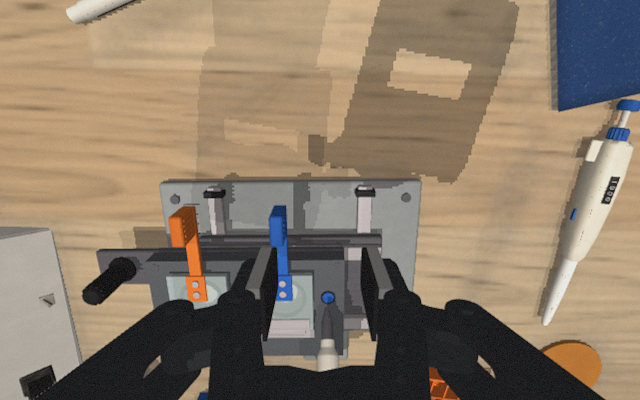

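The mark is at zoom (409,164) and the tip end at about (403,215). The blue fin is around (279,215) in the full frame.

```bash
python3 - <<'E'
from h import *
import pickle
c=pickle.load(open('w12.pkl','rb'))
W=lambda x,y,z:world(c,260+(x+.5)/6-.5,270+(y+.5)/6-.5,z=z).round(4)
m=W(409,164,.068);t=W(403,215,.081);print(m,t,t-m)
for v in range(298,314): print(v,[world(c,u,v).round(4) for u in (326,327)],c['pixels'][v,327])
for v in range(206,250,4): print(v,[world(c,u,v).round(4).tolist() for u in (275,279,283)])
E
```

```text
[0.6132 0.0267 0.068 ] [0.6129 0.0255 0.081 ] [-0.0003 -0.0012  0.013 ]
298 [array([0.6142, 0.0252, 0.0683]), array([0.6141, 0.026 , 0.0683])] [151  82  38]
299 [array([0.6145, 0.0252, 0.0692]), array([0.6145, 0.026 , 0.0692])] [149  80  36]
300 [array([0.616 , 0.0252, 0.0685]), array([0.6157, 0.0261, 0.0689])] [155  87  47]
301 [array([0.6175, 0.0253, 0.0678]), array([0.6164, 0.0261, 0.0694])] [153  82  35]
302 [array([0.6181, 0.0253, 0.0684]), array([0.6176, 0.0261, 0.0691])] [123  68  36]
303 [array([0.6189, 0.0253, 0.0688]), array([0.6196, 0.0262, 0.0677])] [49 42 35]
304 [array([0.6206, 0.0254, 0.0678]), array([0.62  , 0.0262, 0.0686])] [63 61 62]
305 [array([0.6214, 0.0254, 0.0681]), array([0.621 , 0.0262, 0.0685])] [71 71 69]
306 [array([0.6222, 0.0254, 0.0683]), array([0.6228, 0.0263, 0.0675])] [67 68 66]
307 [array([0.6141, 0.0249, 0.0815]), array([0.6134, 0.0257, 0.0824])] [72 69 72]
308 [array([0.6137, 0.0249, 0.0835]), array([0.6146, 0.0258, 0.0821])] [64 65 66]
309 [array([0.614 , 0.0249, 0.0844]), array([0.6148, 0.0257, 0.0832])] [69 67 70]
310 [array([0.6145, 0.0249, 0
[... 533 characters left out ...]
292, -0.0092, 0.0904]]
218 [[0.529, -0.0139, 0.0995], [0.5287, -0.011, 0.1003], [0.5306, -0.0088, 0.095]]
222 [[0.5327, -0.0142, 0.0979], [0.5318, -0.0111, 0.1], [0.534, -0.0089, 0.0943]]
226 [[0.5348, -0.0139, 0.1004], [0.5347, -0.0111, 0.1005], [0.5359, -0.0086, 0.0972]]
230 [[0.5382, -0.0141, 0.0995], [0.5378, -0.0111, 0.1004], [0.5391, -0.0086, 0.0971]]
234 [[0.5414, -0.0142, 0.0994], [0.5412, -0.0113, 0.0997], [0.5423, -0.0087, 0.097]]
238 [[0.5441, -0.0141, 0.1004], [0.5445, -0.0114, 0.0992], [0.5455, -0.0087, 0.0968]]
242 [[0.5472, -0.0142, 0.1003], [0.5476, -0.0114, 0.0994], [0.548, -0.0086, 0.0984]]
246 [[0.5506, -0.0143, 0.0999], [0.5506, -0.0114, 0.0998], [0.5616, -0.011, 0.0763]]
```

The tip is within about 1.3 mm of the mark. The fin spans x 0.528 to 0.552, y about -0.0135, top at 0.100. Now to the tab.

Emit:
jog_arm:
  deltas:
    - [[0,0,0],[0.01,0,-0.016],0.45]
    - [[0,0,0],[0.02,0,-0.0313],0.45]
    - [[0,0,0],[0.02,0.01,-0.0313],0.45]
    - [[0,0,0],[0.02,0.03,-0.0313],0.45]
    - [[0,0,0],[0.02,0.05,-0.0313],0.45]
    - [[0,0,0],[0.02,0.05,-0.0313],0.45]

```text
time: 21.6
eef_pos: [0.5368, -0.0133, 0.1288]
tcp_rot: [-0.706, -0.003, 0.01, 0.708]
contact_force: [-1.0, 0.3, 0.2]
opening: 0.451
```

```bash
python3 - <<'E'
from h import *
rel([.54,-.0135,.069],1.595)
c=wrist('w13')
E
```

```text
t 21.6 pos [ 0.5368 -0.0133  0.1288] F [-1.   0.3  0.2] op 0.451 q [-0.21  0.1   1.99  0.    1.06 -1.8 ]
turn [-0.0021 -0.0056 -0.0088] shift [ 0.0037  0.0597 -0.0004]
```

View pics/w13.png

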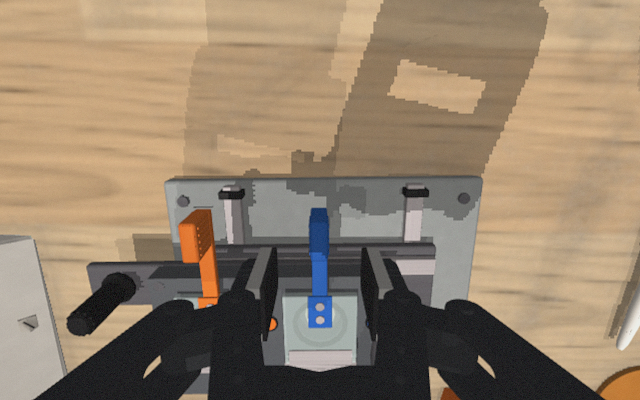

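The fin is centred between the fingers (u 319). Descending.

Emit:
jog_arm:
  deltas:
    - [[-0.002,-0.005,-0.009],[0.0035,0.015,0],0.45]
    - [[-0.002,-0.005,-0.009],[0.004,0.03,0],0.45]
    - [[-0.002,-0.005,-0.009],[0.004,0.045,0],0.45]
    - [[-0.002,-0.005,-0.009],[0.004,0.06,0],0.45]
    - [[-0.002,-0.005,-0.009],[0.004,0.06,0],0.45]
    - [[-0.002,-0.005,-0.009],[0.004,0.06,0],0.45]

```text
time: 22.15
eef_pos: [0.5416, -0.0131, 0.0711]
tcp_rot: [0.707, 0.009, -0.008, -0.707]
contact_force: [0.9, -0.3, 0.3]
opening: 0.445
```

```bash
python3 - <<'E'
from h import *
rel([.54,-.0135,.069],1.595)
c=wrist('w14')
E
```

```text
t 22.15 pos [ 0.5416 -0.0131  0.0711] F [ 0.9 -0.3  0.3] op 0.445 q [-0.21  0.19  2.02  0.    0.94 -1.81]
turn [ 0.0004 -0.0004  0.0023] shift [-0.0016  0.0021 -0.0003]
```

View pics/w14.png

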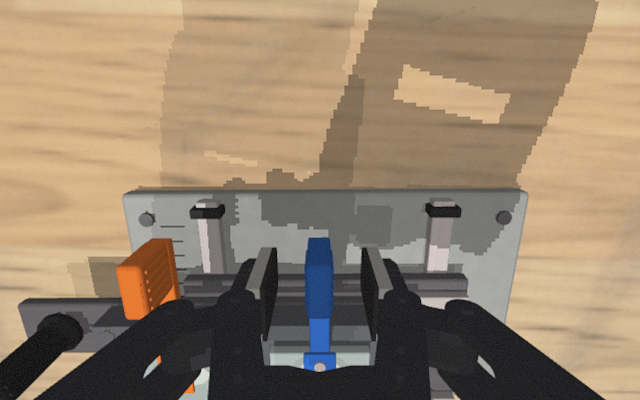

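Emit:
jog_arm:
  deltas:
    - [[0,0,0],[-0.001,0,0],0]
    - [[0,0,0],[-0.001,0,0],0]
    - [[0,0,0],[-0.001,0,0],0]
    - [[0,0,0],[-0.001,0,0],0]
    - [[0,0,0],[-0.001,0,0],0]
    - [[0,0,0],[-0.001,0,0],0]
    - [[0,0,0],[-0.001,0,0],0]
  force: 80

```text
time: 22.78
eef_pos: [0.5424, -0.0133, 0.0736]
tcp_rot: [0.707, 0.011, -0.006, -0.707]
contact_force: [-3.0, 0.8, 5.6]
opening: 0.103
```

```bash
python3 - <<'E'
from h import *
rel([.54,-.0135,.069],1.595)
print(ctrl.get_state()['wrist_torque'].round(2))
c=wrist('w15')
views('v15')
E
```

```text
t 22.7833 pos [ 0.5424 -0.0133  0.0736] F [-3.   0.8  5.6] op 0.103 q [-0.21  0.18  2.02  0.    0.94 -1.81]
turn [0.0011 0.     0.0067] shift [-0.0025  0.0046 -0.0001]
[0.26 0.14 0.08]
```

View pics/w15.png

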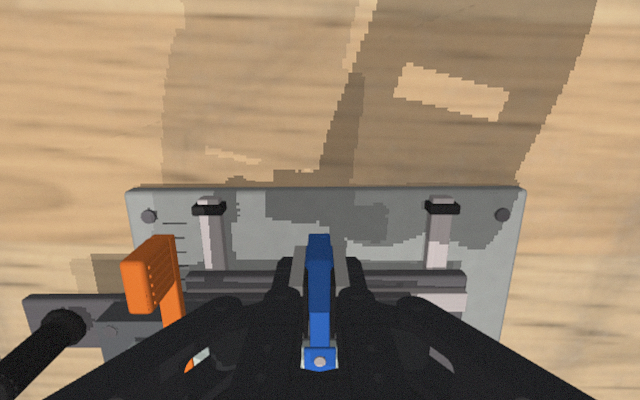

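View pics/v15s.png

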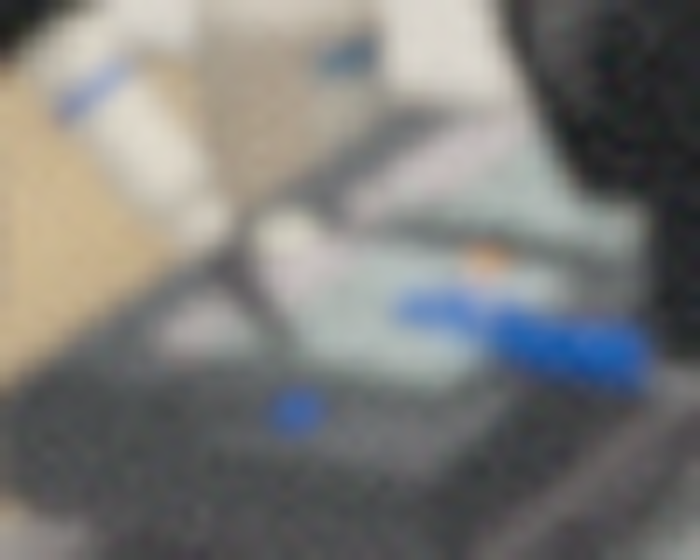

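View pics/v15t.png

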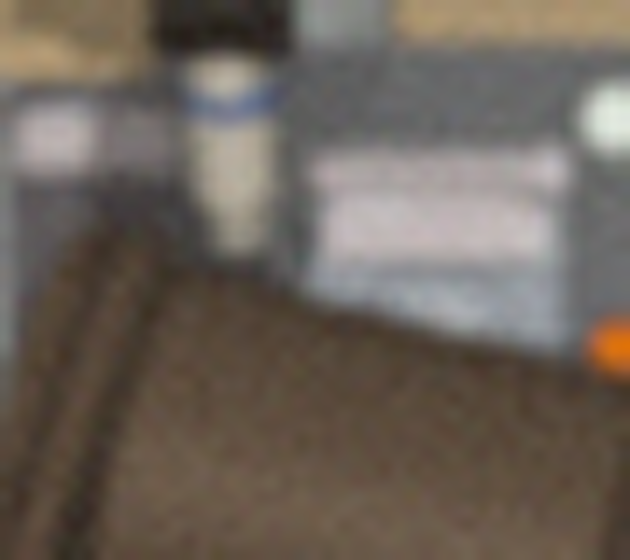

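Gripped (opening 0.10), stage still on the mark. In the side view the mark is at (298,412), directly under the tip at (300,351). Now I'll pull in small steps along the hinge arc.

Emit:
jog_arm:
  deltas:
    - [[0,0,0.01],[0,-0.001,0],0]
    - [[0,0,0.019],[0,-0.002,0],0]
    - [[0,0,0.029],[0,-0.003,0],0]
    - [[0,0,0.029],[0,-0.003,0],0]

```text
time: 23.27
eef_pos: [0.5423, -0.0133, 0.0756]
tcp_rot: [0.707, 0.001, -0.017, -0.707]
contact_force: [1.1, -0.1, -7.1]
opening: 0.103
```

Emit:
jog_arm:
  deltas:
    - [[0,0,0.008],[0,-0.001,0],0]
    - [[0,0,0.015],[0,-0.002,0],0]
    - [[0,0,0.015],[0,-0.002,0],0]

```text
time: 23.52
eef_pos: [0.542, -0.0133, 0.0763]
tcp_rot: [0.707, -0.005, -0.022, -0.706]
contact_force: [3.7, -0.1, -12.4]
opening: 0.097
```

Emit:
jog_arm:
  deltas:
    - [[0,0,0.004],[0.0005,-0.001,0],0]
    - [[0,0,0.008],[0.001,-0.002,0],0]
    - [[0,0,0.008],[0.001,-0.002,0],0]

```text
time: 23.77
eef_pos: [0.5418, -0.0131, 0.0768]
tcp_rot: [0.707, -0.009, -0.026, -0.706]
contact_force: [2.6, -1.4, -14.3]
opening: 0.1
```

Emit:
jog_arm:
  deltas:
    - [[0,0,0.002],[0.0005,-0.0012,0],0]
    - [[0,0,0.004],[0.001,-0.0025,0],0]
    - [[0,0,0.004],[0.001,-0.0025,0],0]

```text
time: 24.02
eef_pos: [0.5419, -0.0132, 0.0786]
tcp_rot: [0.707, -0.012, -0.029, -0.706]
contact_force: [2.3, -2.5, -16.0]
opening: 0.097
```

Emit:
jog_arm:
  deltas:
    - [[0,0,0.004],[0.0005,-0.001,0],0]
    - [[0,0,0.008],[0.001,-0.002,0],0]
    - [[0,0,0.008],[0.001,-0.002,0],0]

```text
time: 24.27
eef_pos: [0.542, -0.0132, 0.0806]
tcp_rot: [0.707, -0.016, -0.033, -0.706]
contact_force: [1.3, -2.4, -12.6]
opening: 0.099
```

```bash
python3 - <<'E'
from h import *
rel([.54,-.0135,.069],1.595)
print(ctrl.get_state()['wrist_torque'].round(2))
c=wrist('w16')
views('v16')
import pickle
c,s=pickle.load(open('v16.pkl','rb'))
cv2.imwrite('pics/s16.png',cv2.resize(s['pixels'][170:260,235:335],None,fx=7,fy=6,interpolation=cv2.INTER_CUBIC))
E
```

```text
t 24.2667 pos [ 0.542  -0.0132  0.0806] F [  1.3  -2.4 -12.6] op 0.099 q [-0.2   0.21  1.97 -0.02  1.03 -1.79]
turn [ 0.0006  0.0006 -0.0699] shift [-0.0012  0.0117 -0.0002]
[-0.43  0.2   0.02]
```

View pics/w16.png

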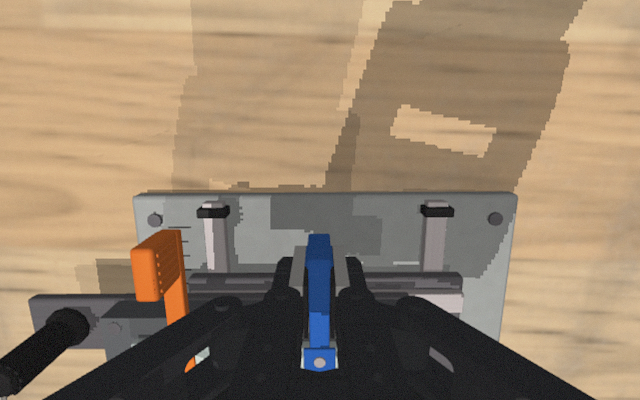

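View pics/s16.png

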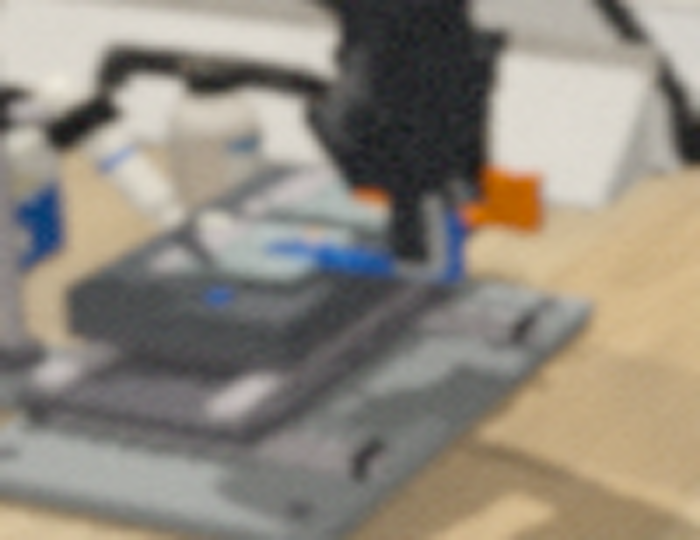

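The fin sits at the same place between the pads as in the earlier view, so there's no slip. The lid has risen about 7 mm, the tool has turned 0.063 rad, and the force is falling after the seal broke. I'll continue to 12 mm.

Emit:
jog_arm:
  deltas:
    - [[0,0,0.009],[0,-0.001,0],0]
    - [[0,0,0.018],[0,-0.002,0],0]
    - [[0,0,0.028],[0,-0.003,0],0]
    - [[0,0,0.028],[0,-0.003,0],0]

```text
time: 24.75
eef_pos: [0.5424, -0.0132, 0.084]
tcp_rot: [0.707, -0.026, -0.044, -0.706]
contact_force: [1.1, -1.4, -10.1]
opening: 0.098
```

```bash
python3 - <<'E'
from h import *
rel([.5424,-.0133,.0856],1.595)
E
```

```text
t 24.75 pos [ 0.5424 -0.0132  0.084 ] F [  1.1  -1.4 -10.1] op 0.098 q [-0.2   0.22  1.95 -0.03  1.07 -1.78]
turn [ 0.0006  0.0008 -0.0984] shift [-0.0001 -0.0016 -0.0001]
```

Emit:
jog_arm:
  deltas:
    - [[0,0,0.01],[0.0003,-0.001,0],0]
    - [[0,0,0.018],[0.0005,-0.0017,0],0]
    - [[0,0,0.018],[0.0005,-0.0017,0],0]
    - [[0,0,0.018],[0.0005,-0.0017,0],0]

```text
time: 25.08
eef_pos: [0.5425, -0.0132, 0.0856]
tcp_rot: [0.707, -0.033, -0.051, -0.705]
contact_force: [-1.5, -1.3, -10.7]
opening: 0.101
```

```bash
python3 - <<'E'
from h import *
rel([.5424,-.0133,.0856],1.595)
c=wrist('w17')
views('v17')
import pickle
c,s=pickle.load(open('v17.pkl','rb'))
cv2.imwrite('pics/s17.png',cv2.resize(s['pixels'][170:260,235:335],None,fx=7,fy=6,interpolation=cv2.INTER_CUBIC))
E
```

```text
t 25.0833 pos [ 0.5425 -0.0132  0.0856] F [ -1.5  -1.3 -10.7] op 0.101 q [-0.2   0.23  1.94 -0.03  1.09 -1.78]
turn [ 0.0006  0.0009 -0.1182] shift [-0.0001  0.     -0.0001]
```

View pics/w17.png

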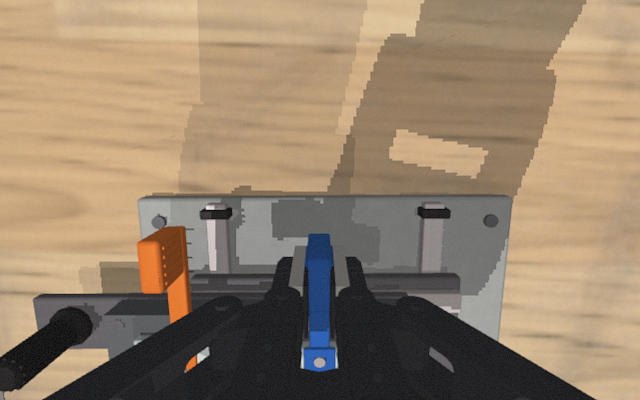

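View pics/s17.png

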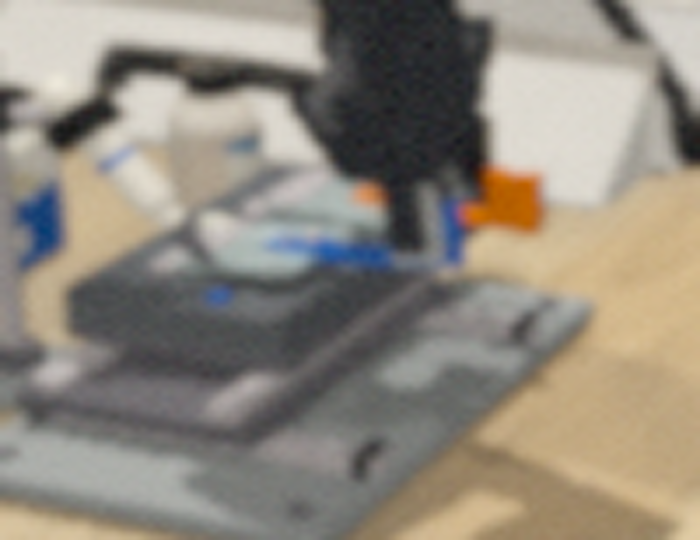

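View pics/v17s.png

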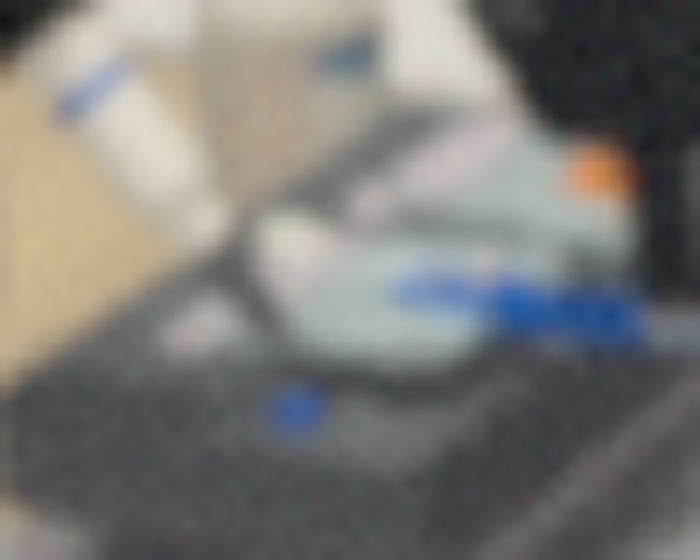

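The lid is visibly ajar, and the blue mark hasn't moved at (298,412). I'll hold briefly to check that it stays put.

Emit:
jog_arm:
  deltas:
    - [[0,0,0],[0,0,0],0]
    - [[0,0,0],[0,0,0],0]
    - [[0,0,0],[0,0,0],0]
    - [[0,0,0],[0,0,0],0]
    - [[0,0,0],[0,0,0],0]
    - [[0,0,0],[0,0,0],0]

```text
time: 25.73
eef_pos: [0.5425, -0.0132, 0.0856]
tcp_rot: [0.707, -0.033, -0.05, -0.705]
contact_force: [-1.8, -1.5, -10.7]
opening: 0.103
```

```bash
python3 - <<'E'
from h import *
rel([.5424,-.0133,.0856],1.595)
views('v18')
c=wrist('w18')
import pickle
def cen(n):
    c,s=pickle.load(open(n+'.pkl','rb')); h=cv2.cvtColor(s['pixels'],cv2.COLOR_BGR2HSV)[212:226,255:275]
    ys,xs=np.nonzero(cv2.inRange(h,(100,120,60),(130,255,255))); return xs.mean()+255,ys.mean()+212,len(xs)
for n in ('v15','v16','v17','v18'): print(n,cen(n))
E
```

```text
t 25.7333 pos [ 0.5425 -0.0132  0.0856] F [ -1.8  -1.5 -10.7] op 0.103 q [-0.2   0.23  1.94 -0.03  1.09 -1.78]
turn [ 0.0006  0.0008 -0.1178] shift [-0.0001 -0.     -0.0001]
v15 (np.float64(265.6666666666667), np.float64(218.66666666666666), 3)
v16 (np.float64(265.5), np.float64(219.0), 2)
v17 (np.float64(265.6666666666667), np.float64(218.66666666666666), 3)
v18 (np.float64(266.0), np.float64(219.0), 3)
```

```bash
python3 -c "
from plant import ctrl
print(ctrl.sign_off())"
```

```text
the job is handed in; nothing more can be done
None
```

I zeroed the probe on the white disc, slid the stage to the blue mark, and pulled the blue lid free. The job was handed in at about 25.8 s with the lid held slightly open in the gripper.

- **Zeroing:** I did this twice. After the first 2.6 s dwell, a wrist-camera check suggested the tip had been about 4–5 mm off the disc centre. That is inside the 6 mm limit but too close to trust. I regripped the knob, re-centred to about 2 mm and dwelt another 2.6 s. The stage had therefore already visited the blue mark once before the second zeroing.
- **Blue mark:** before I gripped the tab, the wrist camera put the tip about 1.3 mm from the mark. The side view showed the mark in the same place before and after the pull, to about half a pixel (roughly 1 mm).
- **Lid:** the seal gave way at about 16 N, against the 18 N expected, with no jump. The tab is up 12.0 mm by the tool position, and the tool has turned about 0.11 rad with the lid. Nothing slipped in the pads, and the pose and force held steady over a 0.5 s check.
- **Leave-alone items:** I never touched the amber lid, the probe or the loose objects, and I saw no change in them in the pictures. I did not measure them separately.
- **Disagreement:** the blurry top view placed the tip 2–3 mm differently from the wrist camera. I trusted the wrist camera because its depth readings agreed with it.

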